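# Shake-check sealed biscuit tins and reject the rattlers

### The arm

A 6-joint arm with a two-finger parallel gripper is mounted at the origin on the work surface. World frame = base frame: x ahead of the robot, y to its left, z up, the work surface at z = 0. Lengths are in mm, angles in rad, forces in N, time in s.
With the tool pointing down it reaches from about 350 to 775 mm from the base axis. Payload 7.3 kg.
Tool frame: the origin (TCP) lies between the finger pads; the fingertips stand tcp_to_tips ahead of it and the grasp point (between the pads) lies 5 mm behind it (tcp_to_tips is the distance from the TCP to the fingertips, in mm); z points along the fingers, x is the direction in which the jaws open and shut, and the axes are right-handed (so a half turn about z gives the same grasp; the last joint's range is limited). The gripper opens to 92 mm and grips with 3 to 60 N. Pads are 19 mm wide; open, the fingers measure 130 mm over their backs; the gripper's body (75 mm by 190 mm) begins 47 mm behind the grasp point.
Start: joints at [-1.427, 0.342, 1.524, -0, 1.275, -0.146], TCP at [150.046, -503.12, 240.741] pointing down, gripper open.
Joint ranges: [-2.53, 2.53], [-0.77, 2.02], [0.04, 2.7], [-1, 4.14], [0.28, 2.66], [-3.11, 3.11]. Speed limits (rad/s): [2.57, 2.57, 3.14, 3.14, 3.14, 3.14].

### API

Orientations are given as [roll, pitch, yaw] about the fixed x, y, z axes, in that order (R = Rz(yaw) Ry(pitch) Rx(roll)).
In Python, from plant import * gives the robot as it stands.
- The arm moves only by the tool drive_tool, never from a script. Its argument "deltas" is a list of rows, each an object of numbers: "hand": the gripper's target within -1 to 1 (shut at 1, half-way at 0, fully open at -1); "tx", "ty", "tz": the shift along the tool's x, y, z each as a share of 4 cm, from -1 to 1; "wx", "wy", "wz": the turn, a rotation vector about the tool's x, y, z each as a share of 5 degrees, from -1 to 1. In form: [{"hand": .., "tx": .., "ty": .., "tz": .., "wx": .., "wy": .., "wz": ..}, ...]. A call has 1 to 20 rows; each row shifts and turns the commanded pose from where the row before left it, along the tool's axes as they then stand; what a row does not reach is not made up. A row lasts 1/12 s, in which the tool goes at most 41.7 mm and 7.16 degrees, less where a joint would pass 70% of its speed; a pose out of reach is approached as far as the arm can. A call with a number of a shift or a turn outside -1 to 1 is refused whole. A call with a gripper value outside its range is refused whole. The fingers move at their own pace and stop on an object; the grip force is fixed at half the most. Time passes only in rows, so rows that do not move let the fingers close. It gives the time, the measured TCP pose, the force and the opening at its end, in the units of the state.
- get_obs(): the state, without advancing time (a new reading comes with each control period).
- capture(name): name is "side" or "top" or "wrist"; returns the picture (420x560x3 uint8, red, green, blue); there is no depth.
- camera_model(name): a dict with "fx", "fy", "cx", "cy" (pixels), "rvec" (rotation vector, rad) and "tvec" (3), from world to camera coordinates, as OpenCV has them. Camera axes: x right, y down, z forward; pixel columns grow to the right and rows downward; lengths in mm; the calibration is good to about 2 mm. A picture is of the moment at which its call begins: read the wrist's pose just before it. camera_model takes no time and is no camera call; for the wrist camera it gives the pose at the moment of the call.
- close_job(): hands the job in, once; it reports no verdict.
The state is a dict: "time": time; "joint_positions": joint angles; "dq": joint speeds; "tau": joint torques, N m; "tool_pos": TCP position; "tcp_rot": TCP orientation; "contact_force": force on the tool from outside, world axes, zero at the start; "moment": the same for the moment, N m; "grip_width": finger opening in mm.
Only numpy, scipy, OpenCV 4.12 (cv2) and the standard library are available. Lean on these libraries where they do the work, as an engineer would, in place of code of your own. Each camera call takes 0.05 s, during which the arm holds its last target.

### The job

The pack inside each of the three sealed oblong biscuit tins on the sheet tray should sit tight; check them by feel, tilting a tin end to end, both ways, to notice whether its pack slides. Set every tin that rattles down flat in the grey reject crate, and leave every tight one, or put it back, flat on the sheet tray. Don't turn the tins on end or over, don't drop them, and leave everything else where it is.

Things in the scene. Friction and masses are not known exactly. Their poses are not given: they have to be found in the camera images.
- tray: Fixed aluminium sheet tray, 340 (x) x 370 (y) mm, floor 3 mm thick, rim 12 mm high. Origin: underside centre, on the belt. z up. The three oblong tins stand on it in a row along its y, their long sides parallel to its x.
- crate: Fixed open grey plastic crate for rejects, outside 400 (x) x 300 (y) x 75 mm high, walls 8 mm, floor 5 mm thick. Origin: underside centre. z up. A round tin and a biscuit lie within 100 mm of its +x wall; the rest is empty, with room for three oblong tins side by side.
- tin_a: Sealed oblong tin, plain metal, paper label on the lid, 160 (x, length) x 60 (y, width) x 56 mm high, smooth straight sides; one of three that look alike. Origin: underside centre; z up through the lid. Total 0.42 to 0.65 kg. Any of the three, and more than one, may rattle; weight and looks do not tell.
- tin_b: Sealed oblong tin, same as tin_a. In each tin is a pack of biscuits of 0.26 to 0.42 kg, centred at the start. In a tight tin it can shift at most 3 mm. In a rattler it slides 70 mm along the tin's x (35 mm each way from the centre) once the tin is tilted 10 to 15 degrees about its y, and stays at that end when levelled.
- tin_c: Sealed oblong tin, same as tin_a. Between its pack lying at one end and at the other, the balance of a level rattler changes by 0.18 to 0.28 N m about its y; in a tight tin by less than 0.02 N m.
- biscuit_a: Bystander: loose heart-shaped biscuit, about 60 mm, 12 mm thick, at the +x edge of the tray. Origin: underside centre.
- biscuit_b: Bystander: loose heart-shaped biscuit, about 60 mm, 12 mm thick, lying in the +x end of the crate. Origin: underside centre.
- round_tin: Bystander: round tin, 72 mm across, 68 mm high, standing in the crate. Origin: underside centre.
- scraper: Bystander: steel dough scraper, 110 x 150 mm, 18 mm high, lying at the side of the belt. Origin: underside centre.
- jar: Bystander: closed jar, 90 mm across, 130 mm high, standing at the side of the belt. Origin: underside centre.
There are look-alikes about, which are no part of the job. What is shaped like the tin_a but orange is not meant. Leave any orange or red look-alike of the tin_c alone.

How it is judged:
By the outcome, as a careful person would: the job done as asked, in the order asked, and still so for the second after the job is handed in, with the robot touching nothing.
It also fails if it takes over 72 s, if anything falls off the work surface, if the arm or the gripper's body presses on something with over 40 N, if the wrist force passes 120 N, or if a joint passes its speed limit or range.

## Working session

There is one attempt and no reset: what is moved stays moved. The work goes in short steps, Python scripts to look and compute and a tool call to move; the robot and the scene stay as the last step left them, time stands still between calls to the robot, and variables do not carry over. Pictures are saved under pics/ and viewed, and the job is handed in when it is done.

Besides the shell and the picture viewer there is one more tool, called after "Request:" by a JSON object that holds its "op" and its "data". drive_tool: Moves the arm, as the interface text tells. Its arguments: {"type":"object","properties":{"deltas":{"type":"array","items":{"type":"object","properties":{"hand":{"type":"number"},"tx":{"type":"number"},"ty":{"type":"number"},"tz":{"type":"number"},"wx":{"type":"number"},"wy":{"type":"number"},"wz":{"type":"number"}}}}},"required":["deltas"]}

```bash
ls; mkdir -p pics
python3 - <<'E'
from plant import *
import cv2
o=get_obs(); print(o)
for n in("top","side","wrist"):
    m=camera_model(n); print(n,m)
    cv2.imwrite(f"pics/{n}0.png",capture(n)[:,:,::-1])
E
```

```text
pics
{'time': 0.0, 'joint_positions': array([-1.42700077e+00,  3.42724717e-01,  1.52503726e+00, -2.78222843e-05,
        1.27539649e+00, -1.46001869e-01]), 'dq': array([-0.00055757,  0.00048394, -0.00019633, -0.0002563 , -0.00047963,
        0.00092157]), 'tau': array([-2.33588280e-04, -4.31241846e+01, -2.44215792e+01,  7.16972211e-02,
        5.60295198e-02, -1.17607719e-04]), 'tool_pos': array([ 149.9782179 , -502.70871116,  240.03685108]), 'tcp_rot': array([-3.14139117e+00,  1.55302341e-03, -1.28099063e+00]), 'contact_force': array([-0.21448569, -0.37428774,  0.97409183]), 'moment': array([ 0.01487422, -0.00522676,  0.01878016]), 'grip_width': 92.00687194975703}
top {'fx': 472.5115313617684, 'fy': 472.5115313617684, 'cx': 288.0352258297047, 'cy': 205.78001995191605, 'rvec': array([ 2.19267625, -2.17980338,  0.09265767]), 'tvec': array([ -86.66071035,  432.54610163, 1611.55842762])}
side {'fx': 434.7430396710955, 'fy': 434.7430396710955, 'cx': 275.19138351787797, 'cy': 209.5907997823803, 'rvec': array([ 2.23552998, -0.5005156 ,  0.25884625]), 'tvec': array([-419.22627801,  102.17737303, 1318.88442358])}
wrist {'fx': 373.5669782724647, 'fy': 373.5669782724647, 'cx': 271.8008432788453, 'cy': 213.19314144580892, 'rvec': array([-2.32575451,  1.73214195,  0.25383446]), 'tvec': array([-522.88228772,  -35.39380671,  391.26300612])}
```

View pics/top0.png

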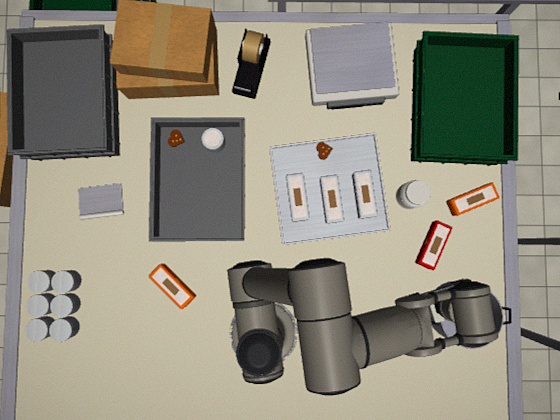

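View pics/side0.png

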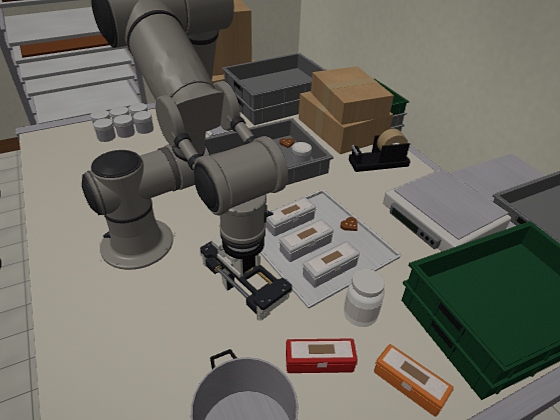

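View pics/wrist0.png

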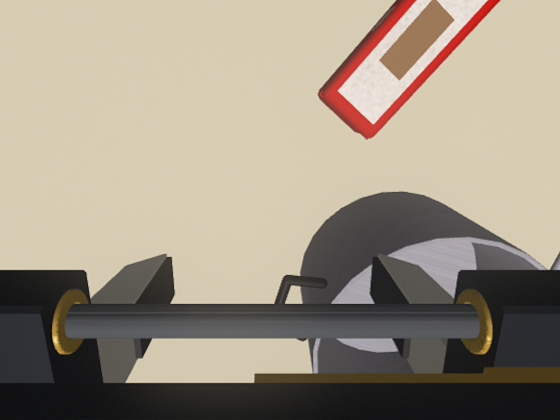

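The top view shows the tray with three plain tins at px (297,197), (332,200) and (365,195). The grey crate is at (197,180), with the round tin and a biscuit at its far (+x) end. The scraper is at (101,200) and the jar at (412,193). The orange and red look-alikes lie outside the tray. Next I measure the tins and the crate.

```bash
cat > h.py <<'E'
import numpy as np, cv2
def ray(m,uv,z):
    R,_=cv2.Rodrigues(np.array(m['rvec'])); t=np.array(m['tvec'])
    c=-R.T@t
    d=R.T@np.array([(uv[0]-m['cx'])/m['fx'],(uv[1]-m['cy'])/m['fy'],1])
    return c+d*(z-c[2])/d[2]
def proj(m,p):
    R,_=cv2.Rodrigues(np.array(m['rvec'])); q=R@np.array(p,float)+np.array(m['tvec'])
    return q[0]/q[2]*m['fx']+m['cx'],q[1]/q[2]*m['fy']+m['cy']
E
python3 - <<'E'
from plant import *
from h import *
m=camera_model("top"); im=cv2.imread("pics/top0.png")
hsv=cv2.cvtColor(im,cv2.COLOR_BGR2HSV)
roi=im[150:240,270:400]; cv2.imwrite("pics/z1.png",cv2.resize(im[110:250,140:400],None,fx=3,fy=3,interpolation=cv2.INTER_CUBIC))
# brown label patches
b=((hsv[:,:,1]>80)&(hsv[:,:,0]<20)&(hsv[:,:,2]>60)).astype(np.uint8)
w=(im.min(2)>205).astype(np.uint8)
for nm,mk in(("brown",b),("white",w)):
    k=np.zeros_like(mk);k[160:230,280:385]=mk[160:230,280:385]
    for c in cv2.findContours(k,0,2)[0]:
        if cv2.contourArea(c)<30: continue
        (u,v),s,a=cv2.minAreaRect(c)
        bx=[ray(m,p,59)[:2] for p in cv2.boxPoints(((u,v),s,a))]
        e=[bx[1]-bx[0],bx[2]-bx[1]]; L=max(e,key=np.linalg.norm)
        print(nm,(round(u),round(v)),ray(m,(u,v),59)[:2].round(1),[np.linalg.norm(x).round() for x in e],"yaw",np.degrees(np.arctan2(L[1],L[0])).round(1))
for n,uv,z in(("crateTL",(150,119),75),("TR",(244,118),75),("BL",(150,240),75),("BR",(244,240),75),("trTL",(270,147),12),("trTR",(376,134),12),("trBR",(388,230),12),("trBL",(282,243),12),("round",(212,138),73),("bisA",(324,151),15),("jar",(412,190),130)):
    print(n,ray(m,uv,z).round(0))
E
```

```text
brown (332, 198) [ 455.9 -231. ] [np.float64(21.0), np.float64(57.0)] yaw -172.0
brown (297, 197) [ 460.5 -114.8] [np.float64(21.0), np.float64(58.0)] yaw -171.7
brown (365, 194) [ 472.6 -343.8] [np.float64(22.0), np.float64(58.0)] yaw -172.3
crateTL [718. 382.  75.]
TR [724.  66.  75.]
BL [313. 371.  75.]
BR [314.  61.  75.]
trTL [639. -20.  12.]
trTR [ 688. -391.   12.]
trBR [ 352. -429.   12.]
trBL [305. -64.  12.]
round [656. 173.  73.]
bisA [ 625. -208.   15.]
jar [ 478. -482.  130.]
```

View pics/z1.png

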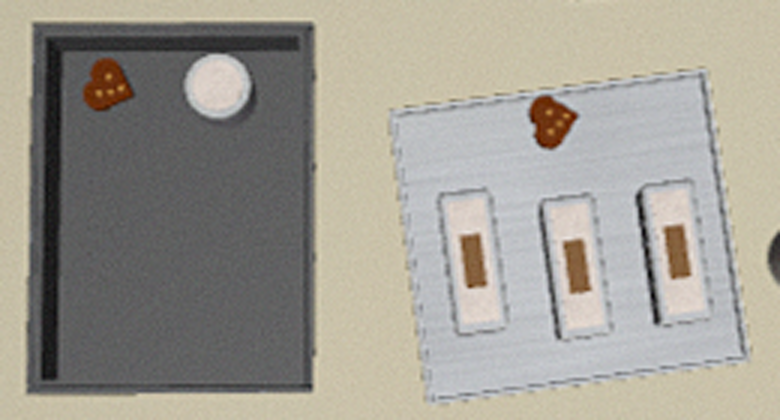

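```bash
cat >> h.py <<'E'
from scipy.spatial.transform import Rotation as Ro
def rows(pos,yaw_deg):
    from plant import get_obs
    o=get_obs(); R=Ro.from_euler('xyz',o['tcp_rot']); T=Ro.from_euler('xyz',[np.pi,0,np.radians(yaw_deg)])
    d=R.inv().apply(np.array(pos)-o['tool_pos']); w=(R.inv()*T).as_rotvec(degrees=True)
    print("pos",o['tool_pos'].round(1),"rpy",np.degrees(o['tcp_rot']).round(1),"t",round(o['time'],2),"w",round(o['grip_width'],1))
    print("units t",(d/40).round(2),"w",(w/5).round(2))
E
python3 - <<'E'
import plant
print([n for n in dir(plant) if not n.startswith('_')])
print(getattr(plant,'tcp_to_tips',None))
from h import *
rows([472.6,-343.8,160],-82)
E
```

```text
['Unreachable', 'camera_model', 'capture', 'close_job', 'get_obs', 'tcp_to_tips']
14.0
pos [ 150.  -502.8  240.2] rpy [-1.80e+02  1.00e-01 -7.34e+01] t 0.15 w 91.5
units t [-1.5  -8.86  2.01] w [-0.    0.01  1.72]
```

Request:
{"op": "drive_tool", "data": {"deltas": [{"wz":0.86,"hand":-1},{"wz":0.86,"hand":-1}]}}

```text
invalid input
```

```bash
python3 -c "
from h import *
rows([472.6,-343.8,110],-82)"
```

```text
pos [ 150.  -502.8  240.2] rpy [-1.80e+02  1.00e-01 -7.34e+01] t 0.15 w 91.5
units t [-1.5  -8.86  3.26] w [-0.    0.01  1.72]
```

Every key is probably required in each row.

Request:
{"op": "drive_tool", "data": {"deltas": [{"hand":-1,"tx":0,"ty":0,"tz":0,"wx":0,"wy":0,"wz":0.86},{"hand":-1,"tx":0,"ty":0,"tz":0,"wx":0,"wy":0,"wz":0.86}]}}

```text
time: 0.32
tool_pos: [150.0, -502.9, 240.4]
tcp_rot: [3.142, 0.001, -1.435]
contact_force: [-0.2, -0.3, 0.6]
grip_width: 91.7
```

```bash
python3 -c "
from h import *
rows([472.6,-343.8,110],-82)"
```

```text
pos [ 150.  -502.9  240.4] rpy [180.    0.  -82.2] t 0.32 w 91.7
units t [-2.84 -8.53  3.26] w [ 0.    0.01 -0.04]
```

Request:
{"op": "drive_tool", "data": {"deltas": [{"hand":-1,"tx":-0.25,"ty":-0.77,"tz":0,"wx":0,"wy":0,"wz":0},{"hand":-1,"tx":-0.25,"ty":-0.77,"tz":0,"wx":0,"wy":0,"wz":0},{"hand":-1,"tx":-0.26,"ty":-0.77,"tz":0,"wx":0,"wy":0,"wz":0},{"hand":-1,"tx":-0.26,"ty":-0.77,"tz":0,"wx":0,"wy":0,"wz":0},{"hand":-1,"tx":-0.26,"ty":-0.78,"tz":0,"wx":0,"wy":0,"wz":0},{"hand":-1,"tx":-0.26,"ty":-0.78,"tz":0,"wx":0,"wy":0,"wz":0},{"hand":-1,"tx":-0.26,"ty":-0.78,"tz":0,"wx":0,"wy":0,"wz":0},{"hand":-1,"tx":-0.26,"ty":-0.78,"tz":0,"wx":0,"wy":0,"wz":0},{"hand":-1,"tx":-0.26,"ty":-0.78,"tz":0,"wx":0,"wy":0,"wz":0},{"hand":-1,"tx":-0.26,"ty":-0.78,"tz":0,"wx":0,"wy":0,"wz":0},{"hand":-1,"tx":-0.26,"ty":-0.77,"tz":0,"wx":0,"wy":0,"wz":0},{"hand":-1,"tx":0,"ty":0,"tz":0.8,"wx":0,"wy":0,"wz":0},{"hand":-1,"tx":0,"ty":0,"tz":0.8,"wx":0,"wy":0,"wz":0},{"hand":-1,"tx":0,"ty":0,"tz":0.8,"wx":0,"wy":0,"wz":0},{"hand":-1,"tx":0,"ty":0,"tz":0,"wx":0,"wy":0,"wz":0}]}}

```text
time: 1.57
tool_pos: [469.4, -340.2, 138.3]
tcp_rot: [3.134, 0.01, -1.431]
contact_force: [-0.3, 0.6, -0.7]
grip_width: 91.8
```

```bash
python3 -c "
from h import *
from plant import *
rows([472.6,-343.8,28],-82)
cv2.imwrite('pics/w1.png',capture('wrist')[:,:,::-1])
m=camera_model('wrist')
for i in(-80,80):
  for j in(-30,30):
    a=np.radians(8);print(proj(m,[472.6+i*np.cos(a)-j*np.sin(a),-343.8+i*np.sin(a)+j*np.cos(a),59]))
"
```

```text
pos [ 469.4 -340.2  138.3] rpy [179.6   0.5 -82. ] t 1.57 w 91.8
units t [ 0.13 -0.09  2.76] w [0.09 0.11 0.01]
(np.float64(320.98312019521626), np.float64(333.37201188447557))
(np.float64(235.48438551154734), np.float64(332.9970735739193))
(np.float64(331.7793484068487), np.float64(93.92600322000838))
(np.float64(227.89886545178788), np.float64(93.85146247934226))
```

View pics/w1.png

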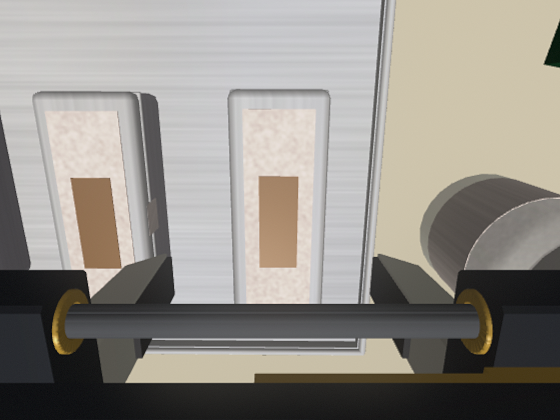

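The wrist view confirms the tin: its lid edges are at columns 228 and 330, against 228 and 332 predicted. The jar on the right could clash with the gripper body, so I measure it.

Run:
```python
from plant import *
from h import *
im=cv2.imread("pics/top0.png");cv2.imwrite("pics/z2.png",cv2.resize(im[140:260,340:520],None,fx=4,fy=4,interpolation=cv2.INTER_CUBIC))
w=cv2.imread("pics/w1.png")
s=capture("side")[:,:,::-1];cv2.imwrite("pics/s1.png",s);cv2.imwrite("pics/s1z.png",cv2.resize(s[200:400,230:430],None,fx=3,fy=3,interpolation=cv2.INTER_CUBIC))
for c in ([478,-482],[475,-490]):
    print([tuple(np.round(proj(camera_model(n),[c[0],c[1],z])) for z in(0,130)) for n in("side","top")])
```

```text
[(array([358., 307.]), array([366., 275.])), (array([402., 194.]), array([412., 190.]))]
[(array([359., 310.]), array([367., 277.])), (array([404., 195.]), array([414., 191.]))]
```

View pics/z2.png

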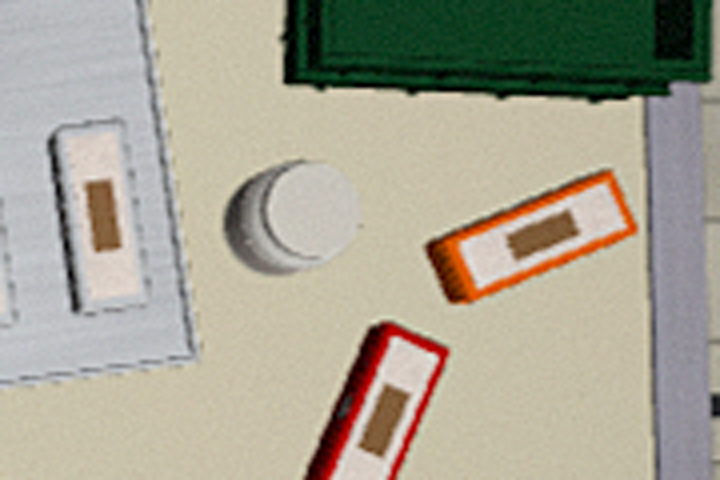

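View pics/s1z.png

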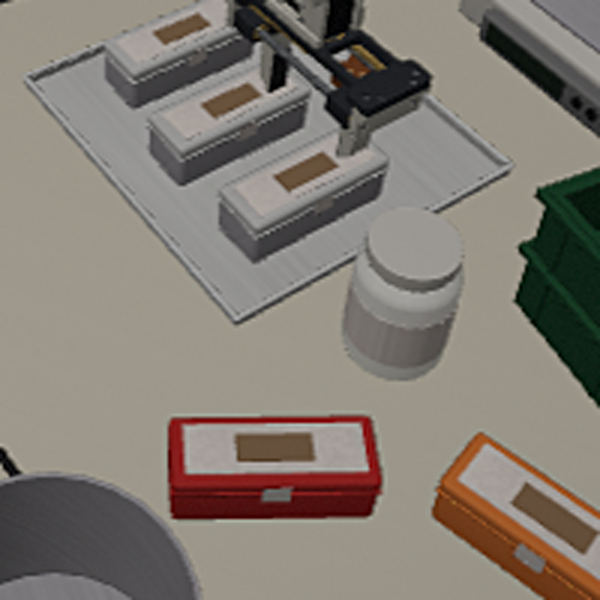

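Run:
```python
from plant import *
from h import *
m=camera_model("top")
print(ray(m,(417.2,192.7),130),ray(m,(408.8,195.5),0), ray(m,(340+222/4,194.5),30),ray(m,(340+222/4,194.5),80))
rows([472.6,-343.8,28],-82)
```

```text
[ 469.20273771 -498.98178104  130.        ] [ 473.01037089 -506.21064516    0.        ] [ 473.15616671 -452.56662073   30.        ] [ 468.04228998 -440.72811281   80.        ]
pos [ 471.8 -342.9  144.4] rpy [ 1.799e+02  1.000e-01 -8.200e+01] t 1.67 w 92.0
units t [ 0.03 -0.02  2.91] w [0.02 0.02 0.  ]
```

The jar centre is near (471,-502), which leaves the gripper body about 15 mm of clearance. I descend and close.

Request:
{"op": "drive_tool", "data": {"deltas": [{"hand":-1,"tx":0.03,"ty":-0.02,"tz":0.8,"wx":0,"wy":0,"wz":0},{"hand":-1,"tx":0,"ty":0,"tz":0.8,"wx":0,"wy":0,"wz":0},{"hand":-1,"tx":0,"ty":0,"tz":0.7,"wx":0,"wy":0,"wz":0},{"hand":-1,"tx":0,"ty":0,"tz":0.4,"wx":0,"wy":0,"wz":0},{"hand":-1,"tx":0,"ty":0,"tz":0.2,"wx":0,"wy":0,"wz":0},{"hand":-1,"tx":0,"ty":0,"tz":0,"wx":0,"wy":0,"wz":0},{"hand":1,"tx":0,"ty":0,"tz":0,"wx":0,"wy":0,"wz":0},{"hand":1,"tx":0,"ty":0,"tz":0,"wx":0,"wy":0,"wz":0},{"hand":1,"tx":0,"ty":0,"tz":0,"wx":0,"wy":0,"wz":0},{"hand":1,"tx":0,"ty":0,"tz":0,"wx":0,"wy":0,"wz":0},{"hand":1,"tx":0,"ty":0,"tz":0,"wx":0,"wy":0,"wz":0},{"hand":1,"tx":0,"ty":0,"tz":0,"wx":0,"wy":0,"wz":0}]}}

```text
time: 2.67
tool_pos: [473.2, -343.7, 29.4]
tcp_rot: [-3.141, 0.001, -1.431]
contact_force: [-0.6, 4.2, 6.7]
grip_width: 60.0
```

Run:
```python
from plant import *
from h import *
rows([472.6,-343.8,28],-82); o=get_obs(); print(o['contact_force'],o['moment'])
```

```text
pos [ 473.2 -343.7   29.4] rpy [-180.    0.  -82.] t 2.67 w 60.0
units t [0.   0.01 0.04] w [-0.    0.01 -0.  ]
[-0.58869587  4.16078894  6.72699182] [0.88001811 0.18133278 0.00239824]
```

Request:
{"op": "drive_tool", "data": {"deltas": [{"hand":1,"tx":0,"ty":0,"tz":-0.2,"wx":0,"wy":0,"wz":0},{"hand":1,"tx":0,"ty":0,"tz":-0.4,"wx":0,"wy":0,"wz":0},{"hand":1,"tx":0,"ty":0,"tz":-0.6,"wx":0,"wy":0,"wz":0},{"hand":1,"tx":0,"ty":0,"tz":-0.6,"wx":0,"wy":0,"wz":0},{"hand":1,"tx":0,"ty":0,"tz":-0.5,"wx":0,"wy":0,"wz":0},{"hand":1,"tx":0,"ty":0,"tz":-0.2,"wx":0,"wy":0,"wz":0},{"hand":1,"tx":0,"ty":0,"tz":0,"wx":0,"wy":0,"wz":0},{"hand":1,"tx":0,"ty":0,"tz":0,"wx":0,"wy":0,"wz":0},{"hand":1,"tx":0,"ty":0,"tz":0,"wx":0,"wy":0,"wz":0},{"hand":1,"tx":0,"ty":0,"tz":0,"wx":0,"wy":0,"wz":0}]}}

```text
time: 3.5
tool_pos: [472.3, -343.5, 126.9]
tcp_rot: [3.139, 0.003, -1.431]
contact_force: [-0.0, 0.1, -6.3]
grip_width: 59.7
```

```bash
cat >> h.py <<'E'
def mom():
    from plant import get_obs
    o=get_obs(); a=np.radians(8); M=o['moment'];F=o['contact_force']
    print("t",round(o['time'],2),"F",F.round(2),"M",M.round(3),"My_tin",round(-M[0]*np.sin(a)+M[1]*np.cos(a),3),"pos",o['tool_pos'].round(1),"rpy",np.degrees(o['tcp_rot']).round(1),"w",round(o['grip_width'],1))
E
python3 -c "
from h import *
mom()"
```

```text
t 3.5 F [-0.03  0.1  -6.26] M [ 0.011  0.044 -0.026] My_tin 0.042 pos [ 472.3 -343.5  126.9] rpy [ 1.799e+02  1.000e-01 -8.200e+01] w 59.7
```

Request:
{"op": "drive_tool", "data": {"deltas": [{"hand":1,"tx":0,"ty":0,"tz":0,"wx":0.5,"wy":0,"wz":0},{"hand":1,"tx":0,"ty":0,"tz":0,"wx":0.5,"wy":0,"wz":0},{"hand":1,"tx":0,"ty":0,"tz":0,"wx":0.5,"wy":0,"wz":0},{"hand":1,"tx":0,"ty":0,"tz":0,"wx":0.5,"wy":0,"wz":0},{"hand":1,"tx":0,"ty":0,"tz":0,"wx":0.5,"wy":0,"wz":0},{"hand":1,"tx":0,"ty":0,"tz":0,"wx":0.5,"wy":0,"wz":0},{"hand":1,"tx":0,"ty":0,"tz":0,"wx":0.5,"wy":0,"wz":0},{"hand":1,"tx":0,"ty":0,"tz":0,"wx":0.5,"wy":0,"wz":0},{"hand":1,"tx":0,"ty":0,"tz":0,"wx":0,"wy":0,"wz":0},{"hand":1,"tx":0,"ty":0,"tz":0,"wx":0,"wy":0,"wz":0},{"hand":1,"tx":0,"ty":0,"tz":0,"wx":0,"wy":0,"wz":0},{"hand":1,"tx":0,"ty":0,"tz":0,"wx":0,"wy":0,"wz":0}]}}

```text
time: 4.5
tool_pos: [473.3, -344.1, 128.5]
tcp_rot: [-2.794, -0.0, -1.43]
contact_force: [0.6, -0.2, -6.3]
grip_width: 60.1
```

```bash
python3 -c "
from h import *
mom()
from plant import *
cv2.imwrite('pics/s2.png',capture('side')[:,:,::-1])"
```

```text
t 4.5 F [ 0.57 -0.22 -6.33] M [-0.099  0.465 -0.03 ] My_tin 0.474 pos [ 473.3 -344.1  128.5] rpy [-160.1   -0.   -82. ] w 60.1
```

View pics/s2.png

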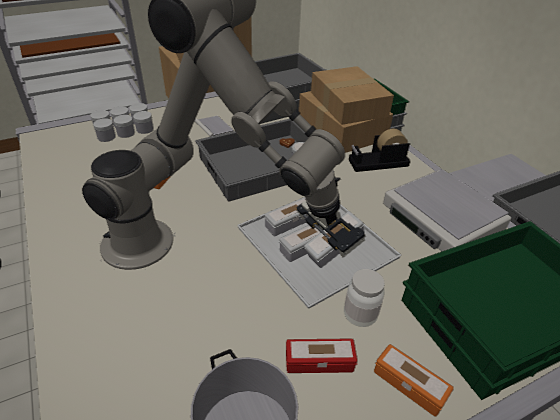

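The tin is held in the air and tilted 20°. I level it, then tilt it the other way.

Request:
{"op": "drive_tool", "data": {"deltas": [{"hand":1,"tx":0,"ty":0,"tz":0,"wx":-0.7,"wy":0,"wz":0},{"hand":1,"tx":0,"ty":0,"tz":0,"wx":-0.7,"wy":0,"wz":0},{"hand":1,"tx":0,"ty":0,"tz":0,"wx":-0.7,"wy":0,"wz":0},{"hand":1,"tx":0,"ty":0,"tz":0,"wx":-0.7,"wy":0,"wz":0},{"hand":1,"tx":0,"ty":0,"tz":0,"wx":-0.7,"wy":0,"wz":0},{"hand":1,"tx":0,"ty":0,"tz":0,"wx":-0.5,"wy":0,"wz":0},{"hand":1,"tx":0,"ty":0,"tz":0,"wx":0,"wy":0,"wz":0},{"hand":1,"tx":0,"ty":0,"tz":0,"wx":0,"wy":0,"wz":0},{"hand":1,"tx":0,"ty":0,"tz":0,"wx":0,"wy":0,"wz":0},{"hand":1,"tx":0,"ty":0,"tz":0,"wx":0,"wy":0,"wz":0},{"hand":1,"tx":0,"ty":0,"tz":0,"wx":0,"wy":0,"wz":0}]}}

```text
time: 5.47
tool_pos: [472.6, -344.4, 128.8]
tcp_rot: [-3.141, -0.0, -1.432]
contact_force: [0.4, 0.2, -5.7]
grip_width: 59.6
```

```bash
python3 -c "
from h import *
mom()"
```

```text
t 5.47 F [ 0.37  0.2  -5.74] M [ 0.03  -0.016 -0.002] My_tin -0.02 pos [ 472.6 -344.4  128.8] rpy [-180.   -0.  -82.] w 59.6
```

Request:
{"op": "drive_tool", "data": {"deltas": [{"hand":1,"tx":0,"ty":0,"tz":0,"wx":-0.5,"wy":0,"wz":0},{"hand":1,"tx":0,"ty":0,"tz":0,"wx":-0.5,"wy":0,"wz":0},{"hand":1,"tx":0,"ty":0,"tz":0,"wx":-0.5,"wy":0,"wz":0},{"hand":1,"tx":0,"ty":0,"tz":0,"wx":-0.5,"wy":0,"wz":0},{"hand":1,"tx":0,"ty":0,"tz":0,"wx":-0.5,"wy":0,"wz":0},{"hand":1,"tx":0,"ty":0,"tz":0,"wx":-0.5,"wy":0,"wz":0},{"hand":1,"tx":0,"ty":0,"tz":0,"wx":-0.5,"wy":0,"wz":0},{"hand":1,"tx":0,"ty":0,"tz":0,"wx":-0.5,"wy":0,"wz":0},{"hand":1,"tx":0,"ty":0,"tz":0,"wx":0,"wy":0,"wz":0},{"hand":1,"tx":0,"ty":0,"tz":0,"wx":0,"wy":0,"wz":0},{"hand":1,"tx":0,"ty":0,"tz":0,"wx":0,"wy":0,"wz":0},{"hand":1,"tx":0,"ty":0,"tz":0,"wx":0,"wy":0,"wz":0}]}}

```text
time: 6.47
tool_pos: [472.8, -344.4, 129.0]
tcp_rot: [2.794, -0.0, -1.432]
contact_force: [-0.7, -0.2, -4.7]
grip_width: 59.8
```

```bash
python3 -c "
from h import *
mom()"
```

```text
t 6.47 F [-0.74 -0.16 -4.72] M [ 0.081 -0.542 -0.006] My_tin -0.548 pos [ 472.8 -344.4  129. ] rpy [160.1  -0.  -82. ] w 59.8
```

Request:
{"op": "drive_tool", "data": {"deltas": [{"hand":1,"tx":0,"ty":0,"tz":0,"wx":0.7,"wy":0,"wz":0},{"hand":1,"tx":0,"ty":0,"tz":0,"wx":0.7,"wy":0,"wz":0},{"hand":1,"tx":0,"ty":0,"tz":0,"wx":0.7,"wy":0,"wz":0},{"hand":1,"tx":0,"ty":0,"tz":0,"wx":0.7,"wy":0,"wz":0},{"hand":1,"tx":0,"ty":0,"tz":0,"wx":0.7,"wy":0,"wz":0},{"hand":1,"tx":0,"ty":0,"tz":0,"wx":0.5,"wy":0,"wz":0},{"hand":1,"tx":0,"ty":0,"tz":0,"wx":0,"wy":0,"wz":0},{"hand":1,"tx":0,"ty":0,"tz":0,"wx":0,"wy":0,"wz":0},{"hand":1,"tx":0,"ty":0,"tz":0,"wx":0,"wy":0,"wz":0},{"hand":1,"tx":0,"ty":0,"tz":0,"wx":0,"wy":0,"wz":0},{"hand":1,"tx":0,"ty":0,"tz":0,"wx":0,"wy":0,"wz":0}]}}

```text
time: 7.38
tool_pos: [473.4, -344.0, 128.5]
tcp_rot: [3.141, 0.0, -1.43]
contact_force: [0.0, -0.2, -5.8]
grip_width: 60.1
```

```bash
python3 -c "
from h import *
mom()
rows([473,-343.7,29.8],-82)
from plant import *
cv2.imwrite('pics/s3.png',capture('side')[:,:,::-1])"
```

```text
t 7.38 F [ 0.01 -0.24 -5.84] M [ 0.015  0.014 -0.008] My_tin 0.012 pos [ 473.4 -344.   128.5] rpy [180.   0. -82.] w 60.1
pos [ 473.4 -344.   128.5] rpy [180.   0. -82.] t 7.38 w 60.1
units t [-0.01  0.01  2.47] w [0.01 0.   0.01]
```

View pics/s3.png

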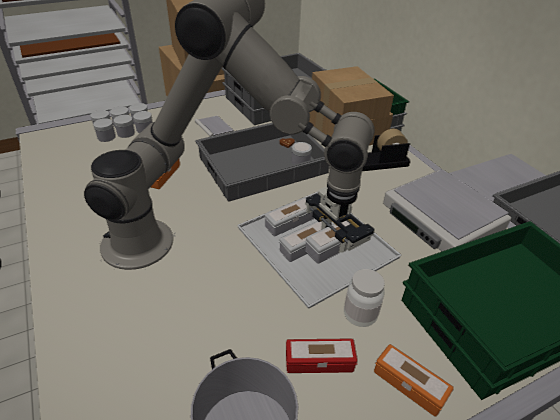

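```bash
python3 -c "
import cv2
im=cv2.imread('pics/s2.png');cv2.imwrite('pics/s2z.png',cv2.resize(im[170:290,230:400],None,fx=4,fy=4,interpolation=cv2.INTER_CUBIC))"
```

```text
(no output)
```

View pics/s2z.png

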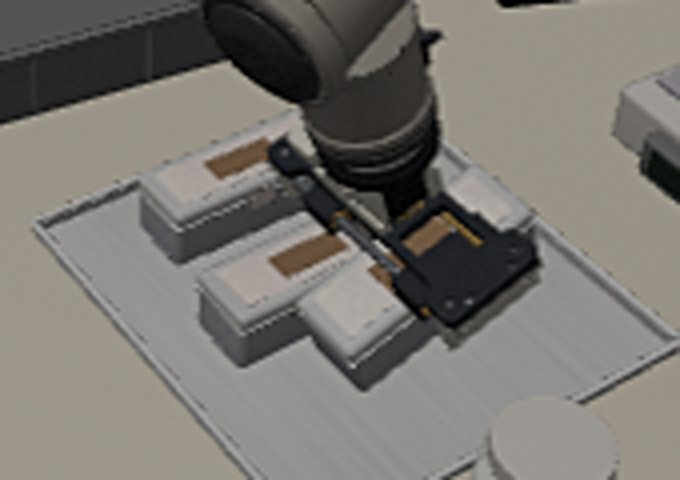

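Request:
{"op": "drive_tool", "data": {"deltas": [{"hand":1,"tx":0,"ty":0,"tz":0.6,"wx":0,"wy":0,"wz":0},{"hand":1,"tx":0,"ty":0,"tz":0.6,"wx":0,"wy":0,"wz":0},{"hand":1,"tx":0,"ty":0,"tz":0.6,"wx":0,"wy":0,"wz":0},{"hand":1,"tx":0,"ty":0,"tz":0.3,"wx":0,"wy":0,"wz":0},{"hand":1,"tx":0,"ty":0,"tz":0.2,"wx":0,"wy":0,"wz":0},{"hand":1,"tx":0,"ty":0,"tz":0.1,"wx":0,"wy":0,"wz":0},{"hand":1,"tx":0,"ty":0,"tz":0.05,"wx":0,"wy":0,"wz":0},{"hand":1,"tx":0,"ty":0,"tz":0.02,"wx":0,"wy":0,"wz":0},{"hand":1,"tx":0,"ty":0,"tz":0,"wx":0,"wy":0,"wz":0}]}}

```text
time: 8.18
tool_pos: [473.6, -344.6, 30.7]
tcp_rot: [-3.141, -0.001, -1.431]
contact_force: [-0.3, 0.5, -6.1]
grip_width: 59.7
```

```bash
python3 -c "
from h import *
mom()"
```

```text
t 8.18 F [-0.31  0.53 -6.13] M [ 0.055 -0.065  0.051] My_tin -0.072 pos [ 473.6 -344.6   30.7] rpy [-1.799e+02 -1.000e-01 -8.200e+01] w 59.7
```

The tin tilted together with the gripper, and the balance changed by only about 0.03 N m, so tin 3 is tight. It still hangs about 1 mm above the tray, so I lower a touch more and release.

Request:
{"op": "drive_tool", "data": {"deltas": [{"hand":1,"tx":0,"ty":0,"tz":0.02,"wx":0,"wy":0,"wz":0},{"hand":1,"tx":0,"ty":0,"tz":0.02,"wx":0,"wy":0,"wz":0},{"hand":1,"tx":0,"ty":0,"tz":0,"wx":0,"wy":0,"wz":0},{"hand":1,"tx":0,"ty":0,"tz":0,"wx":0,"wy":0,"wz":0}]}}

```text
time: 8.52
tool_pos: [473.5, -344.6, 29.5]
tcp_rot: [-3.14, -0.002, -1.431]
contact_force: [0.3, 0.7, 3.9]
grip_width: 60.1
```

```bash
python3 -c "
from h import *
mom()"
```

```text
t 8.52 F [0.32 0.72 3.88] M [0.397 0.356 0.051] My_tin 0.297 pos [ 473.5 -344.6   29.5] rpy [-1.799e+02 -1.000e-01 -8.200e+01] w 60.1
```

Request:
{"op": "drive_tool", "data": {"deltas": [{"hand":-1,"tx":0,"ty":0,"tz":0,"wx":0,"wy":0,"wz":0},{"hand":-1,"tx":0,"ty":0,"tz":0,"wx":0,"wy":0,"wz":0},{"hand":-1,"tx":0,"ty":0,"tz":0,"wx":0,"wy":0,"wz":0},{"hand":-1,"tx":0,"ty":0,"tz":0,"wx":0,"wy":0,"wz":0},{"hand":-1,"tx":0,"ty":0,"tz":-0.4,"wx":0,"wy":0,"wz":0},{"hand":-1,"tx":0,"ty":0,"tz":-0.8,"wx":0,"wy":0,"wz":0},{"hand":-1,"tx":0,"ty":0,"tz":-0.8,"wx":0,"wy":0,"wz":0},{"hand":-1,"tx":0,"ty":0,"tz":-0.4,"wx":0,"wy":0,"wz":0},{"hand":-1,"tx":-0.7,"ty":0.01,"tz":0,"wx":0,"wy":0,"wz":0},{"hand":-1,"tx":-0.7,"ty":0.01,"tz":0,"wx":0,"wy":0,"wz":0},{"hand":-1,"tx":-0.7,"ty":0.01,"tz":0,"wx":0,"wy":0,"wz":0},{"hand":-1,"tx":-0.7,"ty":0.01,"tz":0,"wx":0,"wy":0,"wz":0},{"hand":-1,"tx":0,"ty":0,"tz":0,"wx":0,"wy":0,"wz":0},{"hand":-1,"tx":0,"ty":0,"tz":0,"wx":0,"wy":0,"wz":0}]}}

```text
time: 9.68
tool_pos: [456.0, -232.5, 124.6]
tcp_rot: [-3.141, -0.0, -1.429]
contact_force: [0.4, -0.8, 0.7]
grip_width: 91.7
```

```bash
python3 -c "
from h import *
rows([456,-231,29.3],-82)
from plant import *
cv2.imwrite('pics/w2.png',capture('wrist')[:,:,::-1])"
```

```text
pos [ 456.  -232.5  124.6] rpy [-180.    -0.   -81.9] t 9.68 w 91.7
units t [-0.04 -0.01  2.38] w [-0.   -0.    0.02]
```

View pics/w2.png

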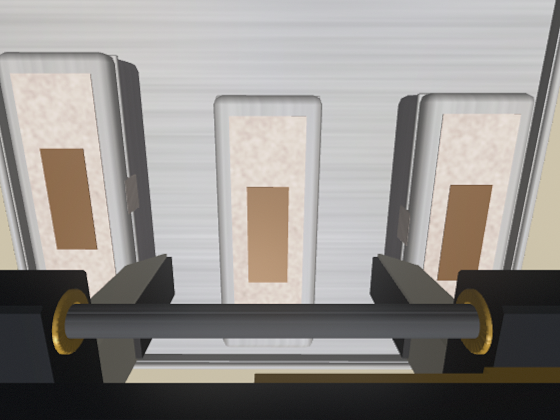

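The tins are in line: the held-axis centre is at column 273 and the middle tin at 268, with tin 3 back flat on the right. I grasp the middle tin and lift it.

Request:
{"op": "drive_tool", "data": {"deltas": [{"hand":-1,"tx":-0.04,"ty":-0.01,"tz":0.8,"wx":0,"wy":0,"wz":0},{"hand":-1,"tx":0,"ty":0,"tz":0.8,"wx":0,"wy":0,"wz":0},{"hand":-1,"tx":0,"ty":0,"tz":0.5,"wx":0,"wy":0,"wz":0},{"hand":-1,"tx":0,"ty":0,"tz":0.28,"wx":0,"wy":0,"wz":0},{"hand":-1,"tx":0,"ty":0,"tz":0,"wx":0,"wy":0,"wz":0},{"hand":1,"tx":0,"ty":0,"tz":0,"wx":0,"wy":0,"wz":0},{"hand":1,"tx":0,"ty":0,"tz":0,"wx":0,"wy":0,"wz":0},{"hand":1,"tx":0,"ty":0,"tz":0,"wx":0,"wy":0,"wz":0},{"hand":1,"tx":0,"ty":0,"tz":0,"wx":0,"wy":0,"wz":0},{"hand":1,"tx":0,"ty":0,"tz":0,"wx":0,"wy":0,"wz":0},{"hand":1,"tx":0,"ty":0,"tz":0,"wx":0,"wy":0,"wz":0}]}}

```text
time: 10.65
tool_pos: [456.2, -231.5, 29.8]
tcp_rot: [-3.141, 0.0, -1.431]
contact_force: [-0.5, 3.6, 6.0]
grip_width: 59.8
```

```bash
python3 -c "
from h import *
mom()"
```

```text
t 10.65 F [-0.5   3.57  6.02] M [ 0.841  0.095 -0.077] My_tin -0.023 pos [ 456.2 -231.5   29.8] rpy [-180.    0.  -82.] w 59.8
```

Request:
{"op": "drive_tool", "data": {"deltas": [{"hand":1,"tx":0,"ty":0,"tz":-0.2,"wx":0,"wy":0,"wz":0},{"hand":1,"tx":0,"ty":0,"tz":-0.4,"wx":0,"wy":0,"wz":0},{"hand":1,"tx":0,"ty":0,"tz":-0.6,"wx":0,"wy":0,"wz":0},{"hand":1,"tx":0,"ty":0,"tz":-0.6,"wx":0,"wy":0,"wz":0},{"hand":1,"tx":0,"ty":0,"tz":-0.5,"wx":0,"wy":0,"wz":0},{"hand":1,"tx":0,"ty":0,"tz":-0.2,"wx":0,"wy":0,"wz":0},{"hand":1,"tx":0,"ty":0,"tz":0,"wx":0.5,"wy":0,"wz":0},{"hand":1,"tx":0,"ty":0,"tz":0,"wx":0.5,"wy":0,"wz":0},{"hand":1,"tx":0,"ty":0,"tz":0,"wx":0.5,"wy":0,"wz":0},{"hand":1,"tx":0,"ty":0,"tz":0,"wx":0.5,"wy":0,"wz":0},{"hand":1,"tx":0,"ty":0,"tz":0,"wx":0.5,"wy":0,"wz":0},{"hand":1,"tx":0,"ty":0,"tz":0,"wx":0.5,"wy":0,"wz":0},{"hand":1,"tx":0,"ty":0,"tz":0,"wx":0.5,"wy":0,"wz":0},{"hand":1,"tx":0,"ty":0,"tz":0,"wx":0.5,"wy":0,"wz":0},{"hand":1,"tx":0,"ty":0,"tz":0,"wx":0,"wy":0,"wz":0},{"hand":1,"tx":0,"ty":0,"tz":0,"wx":0,"wy":0,"wz":0},{"hand":1,"tx":0,"ty":0,"tz":0,"wx":0,"wy":0,"wz":0},{"hand":1,"tx":0,"ty":0,"tz":0,"wx":0,"wy":0,"wz":0}]}}

```text
time: 12.15
tool_pos: [456.3, -231.9, 129.1]
tcp_rot: [-2.793, -0.0, -1.431]
contact_force: [0.6, 0.5, -4.5]
grip_width: 60.0
```

```bash
python3 -c "
from h import *
mom()"
```

```text
t 12.15 F [ 0.56  0.51 -4.55] M [-0.059  0.415 -0.007] My_tin 0.419 pos [ 456.3 -231.9  129.1] rpy [-160.1   -0.   -82. ] w 60.0
```

Request:
{"op": "drive_tool", "data": {"deltas": [{"hand":1,"tx":0,"ty":0,"tz":0,"wx":-0.7,"wy":0,"wz":0},{"hand":1,"tx":0,"ty":0,"tz":0,"wx":-0.7,"wy":0,"wz":0},{"hand":1,"tx":0,"ty":0,"tz":0,"wx":-0.7,"wy":0,"wz":0},{"hand":1,"tx":0,"ty":0,"tz":0,"wx":-0.7,"wy":0,"wz":0},{"hand":1,"tx":0,"ty":0,"tz":0,"wx":-0.7,"wy":0,"wz":0},{"hand":1,"tx":0,"ty":0,"tz":0,"wx":-0.5,"wy":0,"wz":0},{"hand":1,"tx":0,"ty":0,"tz":0,"wx":0,"wy":0,"wz":0},{"hand":1,"tx":0,"ty":0,"tz":0,"wx":0,"wy":0,"wz":0},{"hand":1,"tx":0,"ty":0,"tz":0,"wx":0,"wy":0,"wz":0},{"hand":1,"tx":0,"ty":0,"tz":0,"wx":0,"wy":0,"wz":0},{"hand":1,"tx":0,"ty":0,"tz":0,"wx":0,"wy":0,"wz":0}]}}

```text
time: 13.07
tool_pos: [455.7, -232.0, 129.2]
tcp_rot: [-3.141, 0.0, -1.432]
contact_force: [0.0, -0.1, -4.6]
grip_width: 60.2
```

```bash
python3 -c "
from h import *
mom()"
```

```text
t 13.07 F [ 0.01 -0.12 -4.59] M [ 0.005 -0.017 -0.033] My_tin -0.018 pos [ 455.7 -232.   129.2] rpy [-180.    0.  -82.] w 60.2
```

Request:
{"op": "drive_tool", "data": {"deltas": [{"hand":1,"tx":0,"ty":0,"tz":0,"wx":-0.5,"wy":0,"wz":0},{"hand":1,"tx":0,"ty":0,"tz":0,"wx":-0.5,"wy":0,"wz":0},{"hand":1,"tx":0,"ty":0,"tz":0,"wx":-0.5,"wy":0,"wz":0},{"hand":1,"tx":0,"ty":0,"tz":0,"wx":-0.5,"wy":0,"wz":0},{"hand":1,"tx":0,"ty":0,"tz":0,"wx":-0.5,"wy":0,"wz":0},{"hand":1,"tx":0,"ty":0,"tz":0,"wx":-0.5,"wy":0,"wz":0},{"hand":1,"tx":0,"ty":0,"tz":0,"wx":-0.5,"wy":0,"wz":0},{"hand":1,"tx":0,"ty":0,"tz":0,"wx":-0.5,"wy":0,"wz":0},{"hand":1,"tx":0,"ty":0,"tz":0,"wx":0,"wy":0,"wz":0},{"hand":1,"tx":0,"ty":0,"tz":0,"wx":0,"wy":0,"wz":0},{"hand":1,"tx":0,"ty":0,"tz":0,"wx":0,"wy":0,"wz":0},{"hand":1,"tx":0,"ty":0,"tz":0,"wx":0,"wy":0,"wz":0}]}}

```text
time: 14.07
tool_pos: [455.8, -232.1, 129.4]
tcp_rot: [2.794, -0.0, -1.432]
contact_force: [0.3, 0.9, -5.0]
grip_width: 59.9
```

```bash
python3 -c "
from h import *
mom()"
```

```text
t 14.07 F [ 0.32  0.93 -5.05] M [ 0.025 -0.463 -0.028] My_tin -0.462 pos [ 455.8 -232.1  129.4] rpy [160.1  -0.  -82. ] w 59.9
```

Request:
{"op": "drive_tool", "data": {"deltas": [{"hand":1,"tx":0,"ty":0,"tz":0,"wx":0.7,"wy":0,"wz":0},{"hand":1,"tx":0,"ty":0,"tz":0,"wx":0.7,"wy":0,"wz":0},{"hand":1,"tx":0,"ty":0,"tz":0,"wx":0.7,"wy":0,"wz":0},{"hand":1,"tx":0,"ty":0,"tz":0,"wx":0.7,"wy":0,"wz":0},{"hand":1,"tx":0,"ty":0,"tz":0,"wx":0.7,"wy":0,"wz":0},{"hand":1,"tx":0,"ty":0,"tz":0,"wx":0.5,"wy":0,"wz":0},{"hand":1,"tx":0,"ty":0,"tz":0,"wx":0,"wy":0,"wz":0},{"hand":1,"tx":0,"ty":0,"tz":0,"wx":0,"wy":0,"wz":0},{"hand":1,"tx":0,"ty":0,"tz":0,"wx":0,"wy":0,"wz":0},{"hand":1,"tx":0,"ty":0,"tz":0,"wx":0,"wy":0,"wz":0},{"hand":1,"tx":0,"ty":0,"tz":0,"wx":0,"wy":0,"wz":0}]}}

```text
time: 14.98
tool_pos: [456.4, -231.8, 129.0]
tcp_rot: [3.141, -0.0, -1.431]
contact_force: [-0.0, 0.8, -4.6]
grip_width: 59.7
```

```bash
python3 -c "
from h import *
mom()
from plant import *
im=capture('side')[:,:,::-1];cv2.imwrite('pics/s4.png',cv2.resize(im[150:310,210:410],None,fx=3.5,fy=3.5))"
```

```text
t 14.98 F [-0.    0.79 -4.62] M [-0.011  0.029  0.065] My_tin 0.03 pos [ 456.4 -231.8  129. ] rpy [180.  -0. -82.] w 59.7
```

View pics/s4.png

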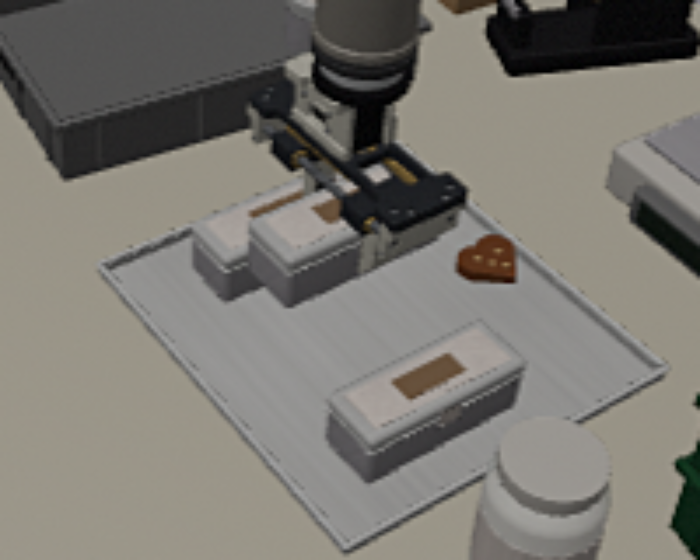

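The second tin's balance changes by about 0.05 N m, which is noise level and well under 0.18, so it is tight. I put it back.

Request:
{"op": "drive_tool", "data": {"deltas": [{"hand":1,"tx":0,"ty":0,"tz":0.6,"wx":0,"wy":0,"wz":0},{"hand":1,"tx":0,"ty":0,"tz":0.6,"wx":0,"wy":0,"wz":0},{"hand":1,"tx":0,"ty":0,"tz":0.6,"wx":0,"wy":0,"wz":0},{"hand":1,"tx":0,"ty":0,"tz":0.3,"wx":0,"wy":0,"wz":0},{"hand":1,"tx":0,"ty":0,"tz":0.2,"wx":0,"wy":0,"wz":0},{"hand":1,"tx":0,"ty":0,"tz":0.1,"wx":0,"wy":0,"wz":0},{"hand":1,"tx":0,"ty":0,"tz":0.05,"wx":0,"wy":0,"wz":0},{"hand":1,"tx":0,"ty":0,"tz":0.03,"wx":0,"wy":0,"wz":0},{"hand":1,"tx":0,"ty":0,"tz":0,"wx":0,"wy":0,"wz":0},{"hand":1,"tx":0,"ty":0,"tz":0,"wx":0,"wy":0,"wz":0}]}}

```text
time: 15.87
tool_pos: [456.5, -232.2, 30.7]
tcp_rot: [-3.141, -0.001, -1.431]
contact_force: [0.2, -0.0, -4.5]
grip_width: 60.1
```

```bash
python3 -c "
from h import *
mom()"
```

```text
t 15.87 F [ 0.19 -0.01 -4.46] M [ 0.046  0.011 -0.025] My_tin 0.004 pos [ 456.5 -232.2   30.7] rpy [-1.799e+02 -1.000e-01 -8.200e+01] w 60.1
```

Request:
{"op": "drive_tool", "data": {"deltas": [{"hand":1,"tx":0,"ty":0,"tz":0.02,"wx":0,"wy":0,"wz":0},{"hand":1,"tx":0,"ty":0,"tz":0.02,"wx":0,"wy":0,"wz":0},{"hand":1,"tx":0,"ty":0,"tz":0,"wx":0,"wy":0,"wz":0},{"hand":1,"tx":0,"ty":0,"tz":0,"wx":0,"wy":0,"wz":0}]}}

```text
time: 16.2
tool_pos: [456.5, -232.2, 29.9]
tcp_rot: [-3.14, -0.001, -1.431]
contact_force: [-2.2, 1.0, 6.5]
grip_width: 60.0
```

Request:
{"op": "drive_tool", "data": {"deltas": [{"hand":-1,"tx":0,"ty":0,"tz":0,"wx":0,"wy":0,"wz":0},{"hand":-1,"tx":0,"ty":0,"tz":0,"wx":0,"wy":0,"wz":0},{"hand":-1,"tx":0,"ty":0,"tz":0,"wx":0,"wy":0,"wz":0},{"hand":-1,"tx":0,"ty":0,"tz":0,"wx":0,"wy":0,"wz":0},{"hand":-1,"tx":0,"ty":0,"tz":-0.4,"wx":0,"wy":0,"wz":0},{"hand":-1,"tx":0,"ty":0,"tz":-0.8,"wx":0,"wy":0,"wz":0},{"hand":-1,"tx":0,"ty":0,"tz":-0.8,"wx":0,"wy":0,"wz":0},{"hand":-1,"tx":0,"ty":0,"tz":-0.4,"wx":0,"wy":0,"wz":0},{"hand":-1,"tx":-0.72,"ty":-0.13,"tz":0,"wx":0,"wy":0,"wz":0},{"hand":-1,"tx":-0.72,"ty":-0.13,"tz":0,"wx":0,"wy":0,"wz":0},{"hand":-1,"tx":-0.72,"ty":-0.13,"tz":0,"wx":0,"wy":0,"wz":0},{"hand":-1,"tx":-0.72,"ty":-0.12,"tz":0,"wx":0,"wy":0,"wz":0},{"hand":-1,"tx":0,"ty":0,"tz":0,"wx":0,"wy":0,"wz":0},{"hand":-1,"tx":0,"ty":0,"tz":0,"wx":0,"wy":0,"wz":0}]}}

```text
time: 17.37
tool_pos: [460.3, -113.9, 124.4]
tcp_rot: [-3.142, -0.0, -1.428]
contact_force: [0.4, -0.9, -0.5]
grip_width: 91.8
```

```bash
python3 -c "
from h import *
rows([460.5,-114.8,29.5],-82)
from plant import *
cv2.imwrite('pics/w3.png',capture('wrist')[:,:,::-1])"
```

```text
pos [ 460.3 -113.9  124.4] rpy [-180.    -0.   -81.8] t 17.37 w 91.8
units t [ 0.02 -0.    2.37] w [-0.   -0.    0.03]
```

View pics/w3.png

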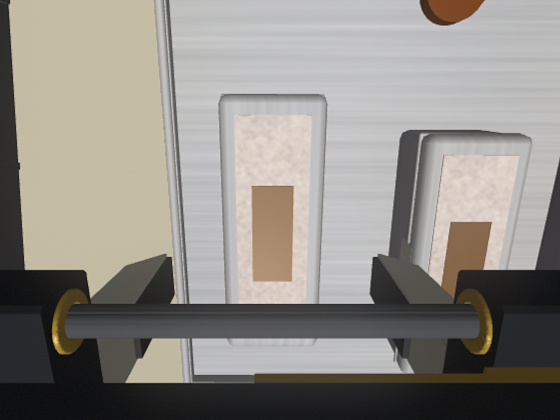

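The last tin is centred at column 273 between the fingers. The left finger tip, at 15.5 mm, stays above the 12 mm tray rim. Same test on this tin.

Request:
{"op": "drive_tool", "data": {"deltas": [{"hand":-1,"tx":0.02,"ty":0,"tz":0.8,"wx":0,"wy":0,"wz":0},{"hand":-1,"tx":0,"ty":0,"tz":0.8,"wx":0,"wy":0,"wz":0},{"hand":-1,"tx":0,"ty":0,"tz":0.5,"wx":0,"wy":0,"wz":0},{"hand":-1,"tx":0,"ty":0,"tz":0.27,"wx":0,"wy":0,"wz":0},{"hand":-1,"tx":0,"ty":0,"tz":0,"wx":0,"wy":0,"wz":0},{"hand":1,"tx":0,"ty":0,"tz":0,"wx":0,"wy":0,"wz":0},{"hand":1,"tx":0,"ty":0,"tz":0,"wx":0,"wy":0,"wz":0},{"hand":1,"tx":0,"ty":0,"tz":0,"wx":0,"wy":0,"wz":0},{"hand":1,"tx":0,"ty":0,"tz":0,"wx":0,"wy":0,"wz":0},{"hand":1,"tx":0,"ty":0,"tz":0,"wx":0,"wy":0,"wz":0},{"hand":1,"tx":0,"ty":0,"tz":0,"wx":0,"wy":0,"wz":0}]}}

```text
time: 18.33
tool_pos: [460.5, -115.4, 30.2]
tcp_rot: [-3.141, 0.0, -1.431]
contact_force: [-0.2, 3.9, 7.3]
grip_width: 60.0
```

```bash
python3 -c "
from h import *
mom()"
```

```text
t 18.33 F [-0.23  3.93  7.34] M [ 0.764  0.149 -0.077] My_tin 0.042 pos [ 460.5 -115.4   30.2] rpy [-180.    0.  -82.] w 60.0
```

Request:
{"op": "drive_tool", "data": {"deltas": [{"hand":1,"tx":0,"ty":0,"tz":-0.2,"wx":0,"wy":0,"wz":0},{"hand":1,"tx":0,"ty":0,"tz":-0.4,"wx":0,"wy":0,"wz":0},{"hand":1,"tx":0,"ty":0,"tz":-0.6,"wx":0,"wy":0,"wz":0},{"hand":1,"tx":0,"ty":0,"tz":-0.6,"wx":0,"wy":0,"wz":0},{"hand":1,"tx":0,"ty":0,"tz":-0.5,"wx":0,"wy":0,"wz":0},{"hand":1,"tx":0,"ty":0,"tz":-0.2,"wx":0,"wy":0,"wz":0},{"hand":1,"tx":0,"ty":0,"tz":0,"wx":0.5,"wy":0,"wz":0},{"hand":1,"tx":0,"ty":0,"tz":0,"wx":0.5,"wy":0,"wz":0},{"hand":1,"tx":0,"ty":0,"tz":0,"wx":0.5,"wy":0,"wz":0},{"hand":1,"tx":0,"ty":0,"tz":0,"wx":0.5,"wy":0,"wz":0},{"hand":1,"tx":0,"ty":0,"tz":0,"wx":0.5,"wy":0,"wz":0},{"hand":1,"tx":0,"ty":0,"tz":0,"wx":0.5,"wy":0,"wz":0},{"hand":1,"tx":0,"ty":0,"tz":0,"wx":0.5,"wy":0,"wz":0},{"hand":1,"tx":0,"ty":0,"tz":0,"wx":0.5,"wy":0,"wz":0},{"hand":1,"tx":0,"ty":0,"tz":0,"wx":0,"wy":0,"wz":0},{"hand":1,"tx":0,"ty":0,"tz":0,"wx":0,"wy":0,"wz":0},{"hand":1,"tx":0,"ty":0,"tz":0,"wx":0,"wy":0,"wz":0},{"hand":1,"tx":0,"ty":0,"tz":0,"wx":0,"wy":0,"wz":0}]}}

```text
time: 19.83
tool_pos: [460.6, -115.8, 129.5]
tcp_rot: [-2.793, -0.0, -1.431]
contact_force: [-0.5, 0.5, -4.7]
grip_width: 59.9
```

```bash
python3 -c "
from h import *
mom()"
```

```text
t 19.83 F [-0.48  0.53 -4.71] M [-0.125  0.482 -0.058] My_tin 0.495 pos [ 460.6 -115.8  129.5] rpy [-160.   -0.  -82.] w 59.9
```

Request:
{"op": "drive_tool", "data": {"deltas": [{"hand":1,"tx":0,"ty":0,"tz":0,"wx":-0.7,"wy":0,"wz":0},{"hand":1,"tx":0,"ty":0,"tz":0,"wx":-0.7,"wy":0,"wz":0},{"hand":1,"tx":0,"ty":0,"tz":0,"wx":-0.7,"wy":0,"wz":0},{"hand":1,"tx":0,"ty":0,"tz":0,"wx":-0.7,"wy":0,"wz":0},{"hand":1,"tx":0,"ty":0,"tz":0,"wx":-0.7,"wy":0,"wz":0},{"hand":1,"tx":0,"ty":0,"tz":0,"wx":-0.5,"wy":0,"wz":0},{"hand":1,"tx":0,"ty":0,"tz":0,"wx":0,"wy":0,"wz":0},{"hand":1,"tx":0,"ty":0,"tz":0,"wx":0,"wy":0,"wz":0},{"hand":1,"tx":0,"ty":0,"tz":0,"wx":0,"wy":0,"wz":0},{"hand":1,"tx":0,"ty":0,"tz":0,"wx":0,"wy":0,"wz":0},{"hand":1,"tx":0,"ty":0,"tz":0,"wx":0,"wy":0,"wz":0}]}}

```text
time: 20.75
tool_pos: [459.9, -115.8, 129.5]
tcp_rot: [-3.141, -0.0, -1.432]
contact_force: [-0.3, -0.5, -4.9]
grip_width: 59.8
```

```bash
python3 -c "
from h import *
mom()"
```

```text
t 20.75 F [-0.3  -0.48 -4.91] M [ 0.013  0.031 -0.048] My_tin 0.029 pos [ 459.9 -115.8  129.5] rpy [-180.   -0.  -82.] w 59.8
```

Request:
{"op": "drive_tool", "data": {"deltas": [{"hand":1,"tx":0,"ty":0,"tz":0,"wx":-0.5,"wy":0,"wz":0},{"hand":1,"tx":0,"ty":0,"tz":0,"wx":-0.5,"wy":0,"wz":0},{"hand":1,"tx":0,"ty":0,"tz":0,"wx":-0.5,"wy":0,"wz":0},{"hand":1,"tx":0,"ty":0,"tz":0,"wx":-0.5,"wy":0,"wz":0},{"hand":1,"tx":0,"ty":0,"tz":0,"wx":-0.5,"wy":0,"wz":0},{"hand":1,"tx":0,"ty":0,"tz":0,"wx":-0.5,"wy":0,"wz":0},{"hand":1,"tx":0,"ty":0,"tz":0,"wx":-0.5,"wy":0,"wz":0},{"hand":1,"tx":0,"ty":0,"tz":0,"wx":-0.5,"wy":0,"wz":0},{"hand":1,"tx":0,"ty":0,"tz":0,"wx":0,"wy":0,"wz":0},{"hand":1,"tx":0,"ty":0,"tz":0,"wx":0,"wy":0,"wz":0},{"hand":1,"tx":0,"ty":0,"tz":0,"wx":0,"wy":0,"wz":0},{"hand":1,"tx":0,"ty":0,"tz":0,"wx":0,"wy":0,"wz":0}]}}

```text
time: 21.75
tool_pos: [460.1, -115.8, 129.7]
tcp_rot: [2.794, -0.0, -1.431]
contact_force: [0.5, 0.7, -5.2]
grip_width: 59.5
```

```bash
python3 -c "
from h import *
mom()"
```

```text
t 21.75 F [ 0.46  0.74 -5.19] M [ 0.088 -0.465  0.032] My_tin -0.473 pos [ 460.1 -115.8  129.7] rpy [160.1  -0.  -82. ] w 59.5
```

Request:
{"op": "drive_tool", "data": {"deltas": [{"hand":1,"tx":0,"ty":0,"tz":0,"wx":0.7,"wy":0,"wz":0},{"hand":1,"tx":0,"ty":0,"tz":0,"wx":0.7,"wy":0,"wz":0},{"hand":1,"tx":0,"ty":0,"tz":0,"wx":0.7,"wy":0,"wz":0},{"hand":1,"tx":0,"ty":0,"tz":0,"wx":0.7,"wy":0,"wz":0},{"hand":1,"tx":0,"ty":0,"tz":0,"wx":0.7,"wy":0,"wz":0},{"hand":1,"tx":0,"ty":0,"tz":0,"wx":0.5,"wy":0,"wz":0},{"hand":1,"tx":0,"ty":0,"tz":0,"wx":0,"wy":0,"wz":0},{"hand":1,"tx":0,"ty":0,"tz":0,"wx":0,"wy":0,"wz":0},{"hand":1,"tx":0,"ty":0,"tz":0,"wx":0,"wy":0,"wz":0},{"hand":1,"tx":0,"ty":0,"tz":0,"wx":0,"wy":0,"wz":0},{"hand":1,"tx":0,"ty":0,"tz":0,"wx":0,"wy":0,"wz":0}]}}

```text
time: 22.67
tool_pos: [460.7, -115.7, 129.4]
tcp_rot: [3.141, -0.0, -1.431]
contact_force: [0.2, -0.4, -5.1]
grip_width: 60.0
```

```bash
python3 -c "
from h import *
mom()
from plant import *
cv2.imwrite('pics/w4.png',capture('wrist')[:,:,::-1])
im=capture('side')[:,:,::-1];cv2.imwrite('pics/s5.png',cv2.resize(im[130:310,190:410],None,fx=3.3,fy=3.3))"
```

```text
t 22.67 F [ 0.21 -0.38 -5.08] M [0.027 0.011 0.02 ] My_tin 0.007 pos [ 460.7 -115.7  129.4] rpy [180.  -0. -82.] w 60.0
```

View pics/s5.png

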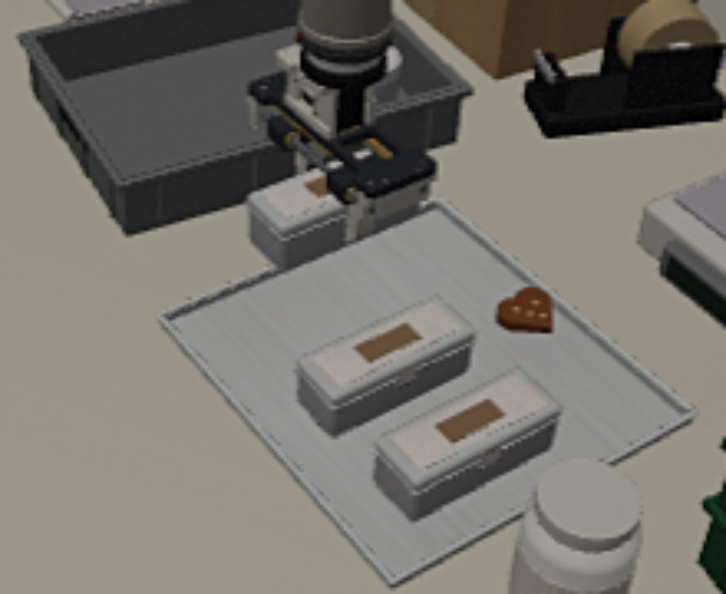

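All three read tight so far. However, a slow pack may need longer than my 0.3 s hold at 20° to slide. I have time, so I repeat on this tin with 25° and a 1 s hold, averaging several readings.

Request:
{"op": "drive_tool", "data": {"deltas": [{"hand":1,"tx":0,"ty":0,"tz":0,"wx":0.7,"wy":0,"wz":0},{"hand":1,"tx":0,"ty":0,"tz":0,"wx":0.7,"wy":0,"wz":0},{"hand":1,"tx":0,"ty":0,"tz":0,"wx":0.7,"wy":0,"wz":0},{"hand":1,"tx":0,"ty":0,"tz":0,"wx":0.7,"wy":0,"wz":0},{"hand":1,"tx":0,"ty":0,"tz":0,"wx":0.7,"wy":0,"wz":0},{"hand":1,"tx":0,"ty":0,"tz":0,"wx":0.7,"wy":0,"wz":0},{"hand":1,"tx":0,"ty":0,"tz":0,"wx":0.8,"wy":0,"wz":0},{"hand":1,"tx":0,"ty":0,"tz":0,"wx":0,"wy":0,"wz":0},{"hand":1,"tx":0,"ty":0,"tz":0,"wx":0,"wy":0,"wz":0},{"hand":1,"tx":0,"ty":0,"tz":0,"wx":0,"wy":0,"wz":0},{"hand":1,"tx":0,"ty":0,"tz":0,"wx":0,"wy":0,"wz":0},{"hand":1,"tx":0,"ty":0,"tz":0,"wx":0,"wy":0,"wz":0},{"hand":1,"tx":0,"ty":0,"tz":0,"wx":0,"wy":0,"wz":0},{"hand":1,"tx":0,"ty":0,"tz":0,"wx":0,"wy":0,"wz":0},{"hand":1,"tx":0,"ty":0,"tz":0,"wx":0,"wy":0,"wz":0},{"hand":1,"tx":0,"ty":0,"tz":0,"wx":0,"wy":0,"wz":0},{"hand":1,"tx":0,"ty":0,"tz":0,"wx":0,"wy":0,"wz":0},{"hand":1,"tx":0,"ty":0,"tz":0,"wx":0,"wy":0,"wz":0}]}}

```text
time: 24.27
tool_pos: [460.4, -115.6, 129.5]
tcp_rot: [-2.709, 0.0, -1.431]
contact_force: [-0.5, 0.2, -4.4]
grip_width: 59.7
```

```bash
python3 -c "
from h import *
mom()
from plant import *
im=capture('side')[:,:,::-1];cv2.imwrite('pics/s6.png',cv2.resize(im[130:310,190:410],None,fx=3.3,fy=3.3))"
```

```text
t 24.27 F [-0.46  0.19 -4.43] M [-0.063  0.661  0.006] My_tin 0.664 pos [ 460.4 -115.6  129.5] rpy [-155.2    0.   -82. ] w 59.7
```

Request:
{"op": "drive_tool", "data": {"deltas": [{"hand":1,"tx":0,"ty":0,"tz":0,"wx":-0.7,"wy":0,"wz":0},{"hand":1,"tx":0,"ty":0,"tz":0,"wx":-0.7,"wy":0,"wz":0},{"hand":1,"tx":0,"ty":0,"tz":0,"wx":-0.7,"wy":0,"wz":0},{"hand":1,"tx":0,"ty":0,"tz":0,"wx":-0.7,"wy":0,"wz":0},{"hand":1,"tx":0,"ty":0,"tz":0,"wx":-0.7,"wy":0,"wz":0},{"hand":1,"tx":0,"ty":0,"tz":0,"wx":-0.7,"wy":0,"wz":0},{"hand":1,"tx":0,"ty":0,"tz":0,"wx":-0.8,"wy":0,"wz":0},{"hand":1,"tx":0,"ty":0,"tz":0,"wx":0,"wy":0,"wz":0},{"hand":1,"tx":0,"ty":0,"tz":0,"wx":0,"wy":0,"wz":0},{"hand":1,"tx":0,"ty":0,"tz":0,"wx":0,"wy":0,"wz":0},{"hand":1,"tx":0,"ty":0,"tz":0,"wx":0,"wy":0,"wz":0}]}}

```text
time: 25.23
tool_pos: [459.7, -115.5, 129.3]
tcp_rot: [3.139, 0.001, -1.431]
contact_force: [-0.4, 0.0, -4.9]
grip_width: 59.9
```

```bash
python3 -c "
from h import *
from plant import *
mom();capture('wrist');mom();capture('wrist');mom()"
```

```text
t 25.23 F [-0.4   0.03 -4.87] M [-0.002 -0.03   0.017] My_tin -0.029 pos [ 459.7 -115.5  129.3] rpy [ 1.798e+02  1.000e-01 -8.200e+01] w 59.9
t 25.28 F [-0.08 -0.19 -5.42] M [ 0.038  0.006 -0.028] My_tin 0.0 pos [ 459.7 -115.6  129.4] rpy [179.8   0.  -82. ] w 60.3
t 25.33 F [-0.56 -0.1  -5.52] M [-0.004 -0.034  0.016] My_tin -0.033 pos [ 459.9 -115.7  129.5] rpy [179.8   0.  -82. ] w 59.6
```

View pics/s6.png

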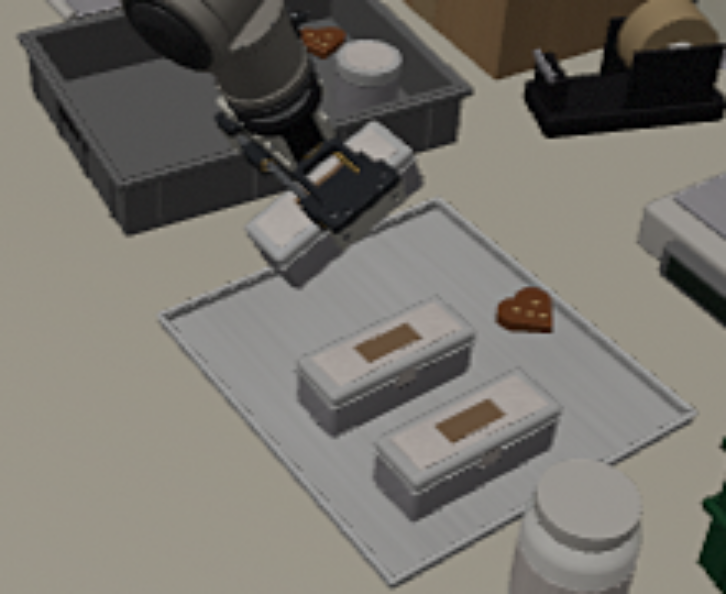

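Request:
{"op": "drive_tool", "data": {"deltas": [{"hand":1,"tx":0,"ty":0,"tz":0,"wx":-0.7,"wy":0,"wz":0},{"hand":1,"tx":0,"ty":0,"tz":0,"wx":-0.7,"wy":0,"wz":0},{"hand":1,"tx":0,"ty":0,"tz":0,"wx":-0.7,"wy":0,"wz":0},{"hand":1,"tx":0,"ty":0,"tz":0,"wx":-0.7,"wy":0,"wz":0},{"hand":1,"tx":0,"ty":0,"tz":0,"wx":-0.7,"wy":0,"wz":0},{"hand":1,"tx":0,"ty":0,"tz":0,"wx":-0.7,"wy":0,"wz":0},{"hand":1,"tx":0,"ty":0,"tz":0,"wx":-0.8,"wy":0,"wz":0},{"hand":1,"tx":0,"ty":0,"tz":0,"wx":0,"wy":0,"wz":0},{"hand":1,"tx":0,"ty":0,"tz":0,"wx":0,"wy":0,"wz":0},{"hand":1,"tx":0,"ty":0,"tz":0,"wx":0,"wy":0,"wz":0},{"hand":1,"tx":0,"ty":0,"tz":0,"wx":0,"wy":0,"wz":0},{"hand":1,"tx":0,"ty":0,"tz":0,"wx":0,"wy":0,"wz":0},{"hand":1,"tx":0,"ty":0,"tz":0,"wx":0,"wy":0,"wz":0},{"hand":1,"tx":0,"ty":0,"tz":0,"wx":0,"wy":0,"wz":0},{"hand":1,"tx":0,"ty":0,"tz":0,"wx":0,"wy":0,"wz":0}]}}

```text
time: 26.58
tool_pos: [460.3, -115.7, 129.7]
tcp_rot: [2.702, 0.0, -1.431]
contact_force: [-0.2, -0.2, -5.2]
grip_width: 60.0
```

```bash
python3 -c "
from h import *
mom()"
```

```text
t 26.58 F [-0.24 -0.22 -5.2 ] M [ 0.132 -0.585  0.022] My_tin -0.597 pos [ 460.3 -115.7  129.7] rpy [154.8   0.  -82. ] w 60.0
```

Request:
{"op": "drive_tool", "data": {"deltas": [{"hand":1,"tx":0,"ty":0,"tz":0,"wx":0.7,"wy":0,"wz":0},{"hand":1,"tx":0,"ty":0,"tz":0,"wx":0.7,"wy":0,"wz":0},{"hand":1,"tx":0,"ty":0,"tz":0,"wx":0.7,"wy":0,"wz":0},{"hand":1,"tx":0,"ty":0,"tz":0,"wx":0.7,"wy":0,"wz":0},{"hand":1,"tx":0,"ty":0,"tz":0,"wx":0.7,"wy":0,"wz":0},{"hand":1,"tx":0,"ty":0,"tz":0,"wx":0.7,"wy":0,"wz":0},{"hand":1,"tx":0,"ty":0,"tz":0,"wx":0.8,"wy":0,"wz":0},{"hand":1,"tx":0,"ty":0,"tz":0,"wx":0,"wy":0,"wz":0},{"hand":1,"tx":0,"ty":0,"tz":0,"wx":0,"wy":0,"wz":0},{"hand":1,"tx":0,"ty":0,"tz":0,"wx":0,"wy":0,"wz":0},{"hand":1,"tx":0,"ty":0,"tz":0,"wx":0,"wy":0,"wz":0}]}}

```text
time: 27.5
tool_pos: [460.8, -115.7, 129.4]
tcp_rot: [3.137, 0.0, -1.43]
contact_force: [-1.0, 0.3, -5.8]
grip_width: 59.5
```

```bash
python3 -c "
from h import *
from plant import *
mom();capture('wrist');mom();capture('wrist');mom()"
```

```text
t 27.5 F [-0.97  0.31 -5.85] M [-0.009  0.019  0.039] My_tin 0.02 pos [ 460.8 -115.7  129.4] rpy [179.7   0.  -82. ] w 59.5
t 27.55 F [-0.79 -0.72 -5.41] M [ 0.006 -0.043 -0.019] My_tin -0.043 pos [ 460.8 -115.6  129.3] rpy [179.7   0.  -81.9] w 59.6
t 27.6 F [ 0.4   0.38 -6.01] M [ 0.054 -0.01  -0.012] My_tin -0.018 pos [ 460.8 -115.5  129.3] rpy [179.7   0.  -81.9] w 60.0
```

Tin 1 is clearly tight: the means are -0.02 and -0.01 N m. I put it back and repeat the longer test on the other two.

Request:
{"op": "drive_tool", "data": {"deltas": [{"hand":1,"tx":0,"ty":0,"tz":0.7,"wx":0.05,"wy":0,"wz":0},{"hand":1,"tx":0,"ty":0,"tz":0.7,"wx":0,"wy":0,"wz":0},{"hand":1,"tx":0,"ty":0,"tz":0.6,"wx":0,"wy":0,"wz":0},{"hand":1,"tx":0,"ty":0,"tz":0.3,"wx":0,"wy":0,"wz":0},{"hand":1,"tx":0,"ty":0,"tz":0.1,"wx":0,"wy":0,"wz":0},{"hand":1,"tx":0,"ty":0,"tz":0.06,"wx":0,"wy":0,"wz":0},{"hand":1,"tx":0,"ty":0,"tz":0.03,"wx":0,"wy":0,"wz":0},{"hand":1,"tx":0,"ty":0,"tz":0.01,"wx":0,"wy":0,"wz":0},{"hand":1,"tx":0,"ty":0,"tz":0,"wx":0,"wy":0,"wz":0}]}}

```text
time: 28.35
tool_pos: [460.9, -115.7, 30.3]
tcp_rot: [-3.139, -0.0, -1.431]
contact_force: [-0.6, 0.5, -4.4]
grip_width: 60.1
```

```bash
python3 -c "
from h import *
mom()"
```

```text
t 28.35 F [-0.62  0.46 -4.44] M [ 0.073  0.147 -0.037] My_tin 0.136 pos [ 460.9 -115.7   30.3] rpy [-179.9   -0.   -82. ] w 60.1
```

Nearly down. I lower 1 mm more until it touches.

Request:
{"op": "drive_tool", "data": {"deltas": [{"hand":1,"tx":0,"ty":0,"tz":0.02,"wx":0,"wy":0,"wz":0},{"hand":1,"tx":0,"ty":0,"tz":0.01,"wx":0,"wy":0,"wz":0},{"hand":1,"tx":0,"ty":0,"tz":0,"wx":0,"wy":0,"wz":0}]}}

```text
time: 28.6
tool_pos: [461.0, -115.7, 30.2]
tcp_rot: [-3.139, -0.001, -1.431]
contact_force: [-3.5, 2.4, 11.7]
grip_width: 59.9
```

Request:
{"op": "drive_tool", "data": {"deltas": [{"hand":-1,"tx":0,"ty":0,"tz":0,"wx":0,"wy":0,"wz":0},{"hand":-1,"tx":0,"ty":0,"tz":0,"wx":0,"wy":0,"wz":0},{"hand":-1,"tx":0,"ty":0,"tz":0,"wx":0,"wy":0,"wz":0},{"hand":-1,"tx":0,"ty":0,"tz":-0.4,"wx":0,"wy":0,"wz":0},{"hand":-1,"tx":0,"ty":0,"tz":-0.8,"wx":0,"wy":0,"wz":0},{"hand":-1,"tx":0,"ty":0,"tz":-0.8,"wx":0,"wy":0,"wz":0},{"hand":-1,"tx":0,"ty":0,"tz":-0.4,"wx":0,"wy":0,"wz":0},{"hand":-1,"tx":0.72,"ty":0.13,"tz":0,"wx":0,"wy":0,"wz":0},{"hand":-1,"tx":0.72,"ty":0.13,"tz":0,"wx":0,"wy":0,"wz":0},{"hand":-1,"tx":0.72,"ty":0.13,"tz":0,"wx":0,"wy":0,"wz":0},{"hand":-1,"tx":0.72,"ty":0.13,"tz":0,"wx":0,"wy":0,"wz":0},{"hand":-1,"tx":0,"ty":0,"tz":0,"wx":0,"wy":0,"wz":0},{"hand":-1,"tx":0,"ty":0,"tz":0,"wx":0,"wy":0,"wz":0}]}}

```text
time: 29.68
tool_pos: [455.7, -233.9, 124.2]
tcp_rot: [-3.14, 0.0, -1.433]
contact_force: [-0.1, 0.8, 0.5]
grip_width: 91.8
```

```bash
python3 -c "
from h import *
rows([456.5,-232,29.8],-82)"
```

```text
pos [ 455.7 -233.9  124.2] rpy [-179.9    0.   -82.1] t 29.68 w 91.8
units t [-0.04 -0.02  2.36] w [-0.02  0.   -0.03]
```

Request:
{"op": "drive_tool", "data": {"deltas": [{"hand":-1,"tx":-0.03,"ty":-0.02,"tz":0.8,"wx":0,"wy":0,"wz":0},{"hand":-1,"tx":0,"ty":0,"tz":0.8,"wx":0,"wy":0,"wz":0},{"hand":-1,"tx":0,"ty":0,"tz":0.5,"wx":0,"wy":0,"wz":0},{"hand":-1,"tx":0,"ty":0,"tz":0.27,"wx":0,"wy":0,"wz":0},{"hand":1,"tx":0,"ty":0,"tz":0,"wx":0,"wy":0,"wz":0},{"hand":1,"tx":0,"ty":0,"tz":0,"wx":0,"wy":0,"wz":0},{"hand":1,"tx":0,"ty":0,"tz":0,"wx":0,"wy":0,"wz":0},{"hand":1,"tx":0,"ty":0,"tz":0,"wx":0,"wy":0,"wz":0},{"hand":1,"tx":0,"ty":0,"tz":0,"wx":0,"wy":0,"wz":0},{"hand":1,"tx":0,"ty":0,"tz":0,"wx":0,"wy":0,"wz":0}]}}

```text
time: 30.52
tool_pos: [457.1, -231.6, 30.4]
tcp_rot: [-3.139, -0.001, -1.431]
contact_force: [1.0, -0.1, 3.0]
grip_width: 60.1
```

Request:
{"op": "drive_tool", "data": {"deltas": [{"hand":1,"tx":0,"ty":0,"tz":-0.2,"wx":0,"wy":0,"wz":0},{"hand":1,"tx":0,"ty":0,"tz":-0.4,"wx":0,"wy":0,"wz":0},{"hand":1,"tx":0,"ty":0,"tz":-0.6,"wx":0,"wy":0,"wz":0},{"hand":1,"tx":0,"ty":0,"tz":-0.6,"wx":0,"wy":0,"wz":0},{"hand":1,"tx":0,"ty":0,"tz":-0.5,"wx":0,"wy":0,"wz":0},{"hand":1,"tx":0,"ty":0,"tz":-0.2,"wx":0.5,"wy":0,"wz":0},{"hand":1,"tx":0,"ty":0,"tz":0,"wx":0.8,"wy":0,"wz":0},{"hand":1,"tx":0,"ty":0,"tz":0,"wx":0.8,"wy":0,"wz":0},{"hand":1,"tx":0,"ty":0,"tz":0,"wx":0.8,"wy":0,"wz":0},{"hand":1,"tx":0,"ty":0,"tz":0,"wx":0.8,"wy":0,"wz":0},{"hand":1,"tx":0,"ty":0,"tz":0,"wx":0.8,"wy":0,"wz":0},{"hand":1,"tx":0,"ty":0,"tz":0,"wx":0.5,"wy":0,"wz":0},{"hand":1,"tx":0,"ty":0,"tz":0,"wx":0,"wy":0,"wz":0},{"hand":1,"tx":0,"ty":0,"tz":0,"wx":0,"wy":0,"wz":0},{"hand":1,"tx":0,"ty":0,"tz":0,"wx":0,"wy":0,"wz":0},{"hand":1,"tx":0,"ty":0,"tz":0,"wx":0,"wy":0,"wz":0},{"hand":1,"tx":0,"ty":0,"tz":0,"wx":0,"wy":0,"wz":0},{"hand":1,"tx":0,"ty":0,"tz":0,"wx":0,"wy":0,"wz":0},{"hand":1,"tx":0,"ty":0,"tz":0,"wx":0,"wy":0,"wz":0},{"hand":1,"tx":0,"ty":0,"tz":0,"wx":0,"wy":0,"wz":0}]}}

```text
time: 32.18
tool_pos: [456.5, -231.2, 129.4]
tcp_rot: [-2.704, 0.0, -1.43]
contact_force: [-0.3, -0.6, -4.9]
grip_width: 59.8
```

```bash
python3 -c "
from h import *
mom()"
```

```text
t 32.18 F [-0.27 -0.58 -4.88] M [-0.027  0.504 -0.015] My_tin 0.503 pos [ 456.5 -231.2  129.4] rpy [-155.     0.   -81.9] w 59.8
```

Request:
{"op": "drive_tool", "data": {"deltas": [{"hand":1,"tx":0,"ty":0,"tz":0,"wx":-0.7,"wy":0,"wz":0},{"hand":1,"tx":0,"ty":0,"tz":0,"wx":-0.7,"wy":0,"wz":0},{"hand":1,"tx":0,"ty":0,"tz":0,"wx":-0.7,"wy":0,"wz":0},{"hand":1,"tx":0,"ty":0,"tz":0,"wx":-0.7,"wy":0,"wz":0},{"hand":1,"tx":0,"ty":0,"tz":0,"wx":-0.7,"wy":0,"wz":0},{"hand":1,"tx":0,"ty":0,"tz":0,"wx":-0.7,"wy":0,"wz":0},{"hand":1,"tx":0,"ty":0,"tz":0,"wx":-0.8,"wy":0,"wz":0},{"hand":1,"tx":0,"ty":0,"tz":0,"wx":0,"wy":0,"wz":0},{"hand":1,"tx":0,"ty":0,"tz":0,"wx":0,"wy":0,"wz":0},{"hand":1,"tx":0,"ty":0,"tz":0,"wx":0,"wy":0,"wz":0},{"hand":1,"tx":0,"ty":0,"tz":0,"wx":0,"wy":0,"wz":0}]}}

```text
time: 33.1
tool_pos: [455.8, -231.2, 129.3]
tcp_rot: [-3.14, 0.001, -1.431]
contact_force: [-0.4, 0.6, -5.1]
grip_width: 59.8
```

```bash
python3 -c "
from h import *
from plant import *
mom();capture('wrist');mom();capture('wrist');mom()"
```

```text
t 33.1 F [-0.39  0.56 -5.12] M [ 0.068 -0.045  0.033] My_tin -0.054 pos [ 455.8 -231.2  129.3] rpy [-1.799e+02  1.000e-01 -8.200e+01] w 59.8
t 33.15 F [ 0.44  0.39 -4.62] M [-0.008 -0.071 -0.004] My_tin -0.069 pos [ 455.8 -231.3  129.4] rpy [-1.799e+02  1.000e-01 -8.200e+01] w 59.7
t 33.2 F [ 0.07 -0.35 -4.22] M [-0.005 -0.133 -0.015] My_tin -0.131 pos [ 455.9 -231.4  129.5] rpy [-179.9    0.   -82. ] w 59.7
```

Request:
{"op": "drive_tool", "data": {"deltas": [{"hand":1,"tx":0,"ty":0,"tz":0,"wx":-0.7,"wy":0,"wz":0},{"hand":1,"tx":0,"ty":0,"tz":0,"wx":-0.7,"wy":0,"wz":0},{"hand":1,"tx":0,"ty":0,"tz":0,"wx":-0.7,"wy":0,"wz":0},{"hand":1,"tx":0,"ty":0,"tz":0,"wx":-0.7,"wy":0,"wz":0},{"hand":1,"tx":0,"ty":0,"tz":0,"wx":-0.7,"wy":0,"wz":0},{"hand":1,"tx":0,"ty":0,"tz":0,"wx":-0.7,"wy":0,"wz":0},{"hand":1,"tx":0,"ty":0,"tz":0,"wx":-0.8,"wy":0,"wz":0},{"hand":1,"tx":0,"ty":0,"tz":0,"wx":0,"wy":0,"wz":0},{"hand":1,"tx":0,"ty":0,"tz":0,"wx":0,"wy":0,"wz":0},{"hand":1,"tx":0,"ty":0,"tz":0,"wx":0,"wy":0,"wz":0},{"hand":1,"tx":0,"ty":0,"tz":0,"wx":0,"wy":0,"wz":0},{"hand":1,"tx":0,"ty":0,"tz":0,"wx":0,"wy":0,"wz":0},{"hand":1,"tx":0,"ty":0,"tz":0,"wx":0,"wy":0,"wz":0},{"hand":1,"tx":0,"ty":0,"tz":0,"wx":0,"wy":0,"wz":0},{"hand":1,"tx":0,"ty":0,"tz":0,"wx":0,"wy":0,"wz":0}]}}

```text
time: 34.45
tool_pos: [456.2, -231.4, 129.7]
tcp_rot: [2.707, 0.0, -1.431]
contact_force: [-0.3, -0.6, -4.4]
grip_width: 59.6
```

```bash
python3 -c "
from h import *
mom()"
```

```text
t 34.45 F [-0.3  -0.56 -4.39] M [ 0.102 -0.473 -0.002] My_tin -0.483 pos [ 456.2 -231.4  129.7] rpy [155.1   0.  -82. ] w 59.6
```

Request:
{"op": "drive_tool", "data": {"deltas": [{"hand":1,"tx":0,"ty":0,"tz":0,"wx":0.7,"wy":0,"wz":0},{"hand":1,"tx":0,"ty":0,"tz":0,"wx":0.7,"wy":0,"wz":0},{"hand":1,"tx":0,"ty":0,"tz":0,"wx":0.7,"wy":0,"wz":0},{"hand":1,"tx":0,"ty":0,"tz":0,"wx":0.7,"wy":0,"wz":0},{"hand":1,"tx":0,"ty":0,"tz":0,"wx":0.7,"wy":0,"wz":0},{"hand":1,"tx":0,"ty":0,"tz":0,"wx":0.7,"wy":0,"wz":0},{"hand":1,"tx":0,"ty":0,"tz":0,"wx":0.8,"wy":0,"wz":0},{"hand":1,"tx":0,"ty":0,"tz":0,"wx":0,"wy":0,"wz":0},{"hand":1,"tx":0,"ty":0,"tz":0,"wx":0,"wy":0,"wz":0},{"hand":1,"tx":0,"ty":0,"tz":0,"wx":0,"wy":0,"wz":0},{"hand":1,"tx":0,"ty":0,"tz":0,"wx":0,"wy":0,"wz":0}]}}

```text
time: 35.37
tool_pos: [456.8, -231.3, 129.4]
tcp_rot: [3.141, 0.0, -1.43]
contact_force: [-0.4, -0.3, -5.4]
grip_width: 60.2
```

```bash
python3 -c "
from h import *
from plant import *
mom();capture('wrist');mom();capture('wrist');mom()"
```

```text
t 35.37 F [-0.43 -0.28 -5.37] M [ 0.051  0.08  -0.014] My_tin 0.072 pos [ 456.8 -231.3  129.4] rpy [180.    0.  -81.9] w 60.2
t 35.42 F [ 0.05 -0.25 -5.08] M [0.008 0.095 0.023] My_tin 0.093 pos [ 456.8 -231.2  129.3] rpy [180.    0.  -81.9] w 59.4
t 35.47 F [ 0.14  0.29 -4.77] M [-0.048  0.114  0.042] My_tin 0.119 pos [ 456.8 -231.2  129.2] rpy [180.    0.  -81.9] w 59.6
```

The longer hold shows that tin 2 rattles: the level balance is -0.085 against +0.095 N m, a change of 0.18. Its pack just slides slowly. It goes to the crate.

Request:
{"op": "drive_tool", "data": {"deltas": [{"hand":1,"tx":-0.3,"ty":0,"tz":-0.1,"wx":0,"wy":0,"wz":0.65},{"hand":1,"tx":-0.6,"ty":0,"tz":-0.1,"wx":0,"wy":0,"wz":0.65},{"hand":1,"tx":-0.8,"ty":0,"tz":0,"wx":0,"wy":0,"wz":0},{"hand":1,"tx":-0.8,"ty":0,"tz":0,"wx":0,"wy":0,"wz":0},{"hand":1,"tx":-0.8,"ty":0,"tz":0,"wx":0,"wy":0,"wz":0},{"hand":1,"tx":-0.8,"ty":0,"tz":0,"wx":0,"wy":0,"wz":0},{"hand":1,"tx":-0.8,"ty":0,"tz":0,"wx":0,"wy":0,"wz":0},{"hand":1,"tx":-0.8,"ty":0,"tz":0,"wx":0,"wy":0,"wz":0},{"hand":1,"tx":-0.8,"ty":0,"tz":0,"wx":0,"wy":0,"wz":0},{"hand":1,"tx":-0.8,"ty":0,"tz":0,"wx":0,"wy":0,"wz":0},{"hand":1,"tx":-0.8,"ty":0,"tz":0,"wx":0,"wy":0,"wz":0},{"hand":1,"tx":-0.8,"ty":0,"tz":0,"wx":0,"wy":0,"wz":0},{"hand":1,"tx":-0.5,"ty":0,"tz":0,"wx":0,"wy":0,"wz":0},{"hand":1,"tx":-0.2,"ty":0,"tz":0,"wx":0,"wy":0,"wz":0},{"hand":1,"tx":0,"ty":0,"tz":0,"wx":0,"wy":0,"wz":0}]}}

```text
time: 36.72
tool_pos: [443.3, 154.1, 137.5]
tcp_rot: [-3.141, 0.0, -1.541]
contact_force: [-0.2, -0.2, -4.8]
grip_width: 59.8
```

```bash
python3 -c "
from h import *
rows([460,152,33],-88.5)
from plant import *
cv2.imwrite('pics/w5.png',capture('wrist')[:,:,::-1])
cv2.imwrite('pics/t5.png',capture('top')[:,:,::-1])"
```

```text
pos [443.3 154.1 137.5] rpy [-180.     0.   -88.3] t 36.72 w 59.8
units t [ 0.07 -0.41  2.61] w [-0.01  0.    0.04]
```

View pics/w5.png

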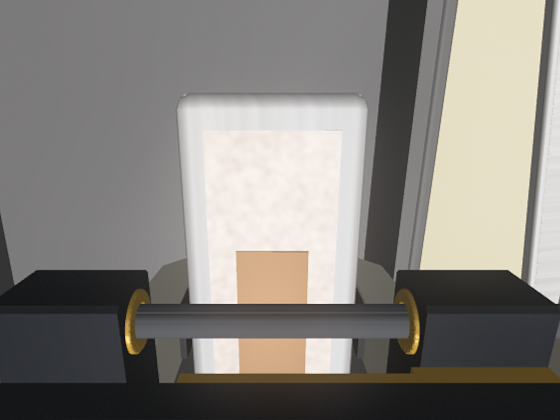

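View pics/t5.png

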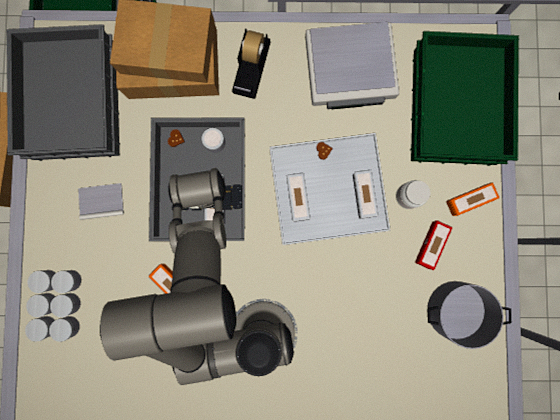

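The tin is over the empty near part of the crate, with the +x end untouched. I lower it.

Request:
{"op": "drive_tool", "data": {"deltas": [{"hand":1,"tx":0.02,"ty":-0.2,"tz":0.4,"wx":0,"wy":0,"wz":0.04},{"hand":1,"tx":0.02,"ty":-0.2,"tz":0.6,"wx":0,"wy":0,"wz":0},{"hand":1,"tx":0,"ty":0,"tz":0.6,"wx":0,"wy":0,"wz":0},{"hand":1,"tx":0,"ty":0,"tz":0.5,"wx":0,"wy":0,"wz":0},{"hand":1,"tx":0,"ty":0,"tz":0.25,"wx":0,"wy":0,"wz":0},{"hand":1,"tx":0,"ty":0,"tz":0.1,"wx":0,"wy":0,"wz":0},{"hand":1,"tx":0,"ty":0,"tz":0.05,"wx":0,"wy":0,"wz":0},{"hand":1,"tx":0,"ty":0,"tz":0.05,"wx":0,"wy":0,"wz":0},{"hand":1,"tx":0,"ty":0,"tz":0.03,"wx":0,"wy":0,"wz":0},{"hand":1,"tx":0,"ty":0,"tz":0,"wx":0,"wy":0,"wz":0}]}}

```text
time: 37.65
tool_pos: [460.1, 151.2, 35.1]
tcp_rot: [-3.139, 0.001, -1.548]
contact_force: [0.9, -0.1, -4.4]
grip_width: 60.1
```

```bash
python3 -c "
from h import *
mom()"
```

```text
t 37.65 F [ 0.94 -0.08 -4.4 ] M [0.017 0.133 0.066] My_tin 0.129 pos [460.1 151.2  35.1] rpy [-179.9    0.   -88.7] w 60.1
```

Request:
{"op": "drive_tool", "data": {"deltas": [{"hand":1,"tx":0,"ty":0,"tz":0.03,"wx":0,"wy":0,"wz":0},{"hand":1,"tx":0,"ty":0,"tz":0.03,"wx":0,"wy":0,"wz":0},{"hand":1,"tx":0,"ty":0,"tz":0.02,"wx":0,"wy":0,"wz":0},{"hand":1,"tx":0,"ty":0,"tz":0,"wx":0,"wy":0,"wz":0}]}}

```text
time: 37.98
tool_pos: [459.9, 151.4, 32.4]
tcp_rot: [-3.139, 0.001, -1.547]
contact_force: [-3.0, -0.7, 6.7]
grip_width: 59.6
```

Touchdown. I release, rise and return to tin 3.

Request:
{"op": "drive_tool", "data": {"deltas": [{"hand":-1,"tx":0,"ty":0,"tz":0,"wx":0,"wy":0,"wz":0},{"hand":-1,"tx":0,"ty":0,"tz":0,"wx":0,"wy":0,"wz":0},{"hand":-1,"tx":0,"ty":0,"tz":0,"wx":0,"wy":0,"wz":0},{"hand":-1,"tx":0,"ty":0,"tz":0,"wx":0,"wy":0,"wz":0},{"hand":-1,"tx":0,"ty":0,"tz":-0.4,"wx":0,"wy":0,"wz":0},{"hand":-1,"tx":0,"ty":0,"tz":-0.8,"wx":0,"wy":0,"wz":0},{"hand":-1,"tx":0,"ty":0,"tz":-0.8,"wx":0,"wy":0,"wz":0},{"hand":-1,"tx":0,"ty":0,"tz":-0.4,"wx":0,"wy":0,"wz":-0.65},{"hand":-1,"tx":0,"ty":0,"tz":-0.1,"wx":0,"wy":0,"wz":-0.65}]}}

```text
time: 38.73
tool_pos: [461.3, 151.5, 134.5]
tcp_rot: [-3.134, 0.001, -1.432]
contact_force: [0.9, 0.6, -1.2]
grip_width: 91.8
```

```bash
python3 -c "
from h import *
from plant import *
rows([473.4,-344.5,125],-82)
cv2.imwrite('pics/w6.png',capture('wrist')[:,:,::-1])"
```

```text
pos [461.3 151.5 134.5] rpy [-179.6    0.   -82. ] t 38.73 w 91.8
units t [12.32  1.42  0.22] w [-0.08  0.01 -0.  ]
```

View pics/w6.png

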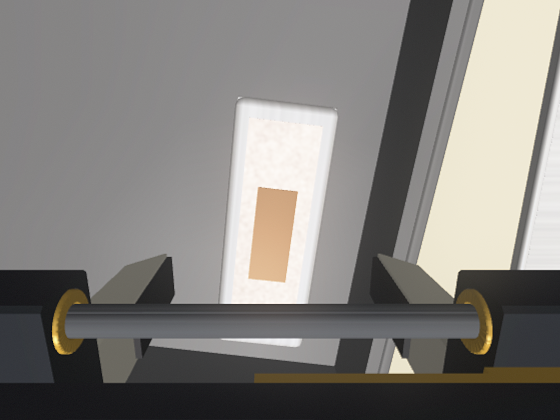

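The rejected tin lies flat in the crate, with its lid at columns 220–337 and about 25 mm clear of the wall. On to tin 3.

Request:
{"op": "drive_tool", "data": {"deltas": [{"hand":-1,"tx":0.5,"ty":0.09,"tz":0,"wx":0,"wy":0,"wz":0},{"hand":-1,"tx":0.9,"ty":0.1,"tz":0,"wx":0,"wy":0,"wz":0},{"hand":-1,"tx":0.9,"ty":0.1,"tz":0,"wx":0,"wy":0,"wz":0},{"hand":-1,"tx":0.9,"ty":0.1,"tz":0,"wx":0,"wy":0,"wz":0},{"hand":-1,"tx":0.9,"ty":0.1,"tz":0,"wx":0,"wy":0,"wz":0},{"hand":-1,"tx":0.9,"ty":0.1,"tz":0,"wx":0,"wy":0,"wz":0},{"hand":-1,"tx":0.9,"ty":0.1,"tz":0,"wx":0,"wy":0,"wz":0},{"hand":-1,"tx":0.9,"ty":0.1,"tz":0,"wx":0,"wy":0,"wz":0},{"hand":-1,"tx":0.9,"ty":0.1,"tz":0,"wx":0,"wy":0,"wz":0},{"hand":-1,"tx":0.9,"ty":0.1,"tz":0,"wx":0,"wy":0,"wz":0},{"hand":-1,"tx":0.9,"ty":0.1,"tz":0,"wx":0,"wy":0,"wz":0},{"hand":-1,"tx":0.9,"ty":0.1,"tz":0,"wx":0,"wy":0,"wz":0},{"hand":-1,"tx":0.9,"ty":0.1,"tz":0,"wx":0,"wy":0,"wz":0},{"hand":-1,"tx":0.7,"ty":0.1,"tz":0,"wx":0,"wy":0,"wz":0},{"hand":-1,"tx":0.3,"ty":0.03,"tz":0,"wx":0,"wy":0,"wz":0},{"hand":-1,"tx":0,"ty":0,"tz":0,"wx":0,"wy":0,"wz":0},{"hand":-1,"tx":0,"ty":0,"tz":0,"wx":0,"wy":0,"wz":0}]}}

```text
time: 40.2
tool_pos: [469.7, -343.3, 130.1]
tcp_rot: [3.142, 0.002, -1.436]
contact_force: [-0.2, 0.3, -0.4]
grip_width: 92.0
```

```bash
python3 -c "
from h import *
from plant import *
rows([473.4,-344.5,29.8],-82)
cv2.imwrite('pics/w7.png',capture('wrist')[:,:,::-1])"
```

```text
pos [ 469.7 -343.3  130.1] rpy [ 1.80e+02  1.00e-01 -8.23e+01] t 40.2 w 92.0
units t [ 0.05 -0.09  2.51] w [ 0.    0.03 -0.05]
```

View pics/w7.png

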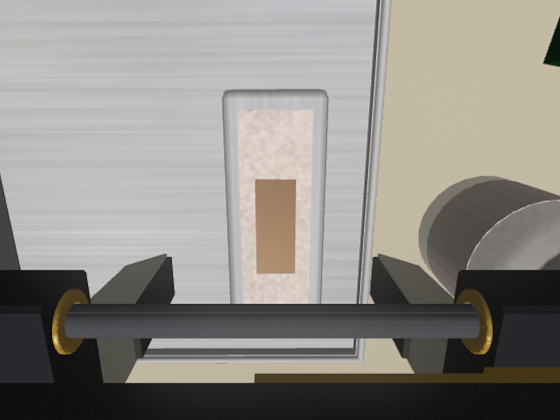

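Tin 3 is centred at column 275. I run the longer test on it.

Request:
{"op": "drive_tool", "data": {"deltas": [{"hand":-1,"tx":0.05,"ty":-0.09,"tz":0.8,"wx":0,"wy":0,"wz":-0.05},{"hand":-1,"tx":0,"ty":0,"tz":0.8,"wx":0,"wy":0,"wz":0},{"hand":-1,"tx":0,"ty":0,"tz":0.6,"wx":0,"wy":0,"wz":0},{"hand":-1,"tx":0,"ty":0,"tz":0.3,"wx":0,"wy":0,"wz":0},{"hand":1,"tx":0,"ty":0,"tz":0,"wx":0,"wy":0,"wz":0},{"hand":1,"tx":0,"ty":0,"tz":0,"wx":0,"wy":0,"wz":0},{"hand":1,"tx":0,"ty":0,"tz":0,"wx":0,"wy":0,"wz":0},{"hand":1,"tx":0,"ty":0,"tz":0,"wx":0,"wy":0,"wz":0},{"hand":1,"tx":0,"ty":0,"tz":0,"wx":0,"wy":0,"wz":0},{"hand":1,"tx":0,"ty":0,"tz":0,"wx":0,"wy":0,"wz":0}]}}

```text
time: 41.08
tool_pos: [474.6, -345.3, 32.3]
tcp_rot: [-3.139, -0.0, -1.43]
contact_force: [-1.2, 4.1, 7.3]
grip_width: 59.6
```

Request:
{"op": "drive_tool", "data": {"deltas": [{"hand":1,"tx":0,"ty":0,"tz":-0.2,"wx":0,"wy":0,"wz":0},{"hand":1,"tx":0,"ty":0,"tz":-0.4,"wx":0,"wy":0,"wz":0},{"hand":1,"tx":0,"ty":0,"tz":-0.6,"wx":0,"wy":0,"wz":0},{"hand":1,"tx":0,"ty":0,"tz":-0.6,"wx":0,"wy":0,"wz":0},{"hand":1,"tx":0,"ty":0,"tz":-0.5,"wx":0,"wy":0,"wz":0},{"hand":1,"tx":0,"ty":0,"tz":-0.2,"wx":0.5,"wy":0,"wz":0},{"hand":1,"tx":0,"ty":0,"tz":0,"wx":0.8,"wy":0,"wz":0},{"hand":1,"tx":0,"ty":0,"tz":0,"wx":0.8,"wy":0,"wz":0},{"hand":1,"tx":0,"ty":0,"tz":0,"wx":0.8,"wy":0,"wz":0},{"hand":1,"tx":0,"ty":0,"tz":0,"wx":0.8,"wy":0,"wz":0},{"hand":1,"tx":0,"ty":0,"tz":0,"wx":0.8,"wy":0,"wz":0},{"hand":1,"tx":0,"ty":0,"tz":0,"wx":0.5,"wy":0,"wz":0},{"hand":1,"tx":0,"ty":0,"tz":0,"wx":0,"wy":0,"wz":0},{"hand":1,"tx":0,"ty":0,"tz":0,"wx":0,"wy":0,"wz":0},{"hand":1,"tx":0,"ty":0,"tz":0,"wx":0,"wy":0,"wz":0},{"hand":1,"tx":0,"ty":0,"tz":0,"wx":0,"wy":0,"wz":0},{"hand":1,"tx":0,"ty":0,"tz":0,"wx":0,"wy":0,"wz":0},{"hand":1,"tx":0,"ty":0,"tz":0,"wx":0,"wy":0,"wz":0},{"hand":1,"tx":0,"ty":0,"tz":0,"wx":0,"wy":0,"wz":0},{"hand":1,"tx":0,"ty":0,"tz":0,"wx":0,"wy":0,"wz":0}]}}

```text
time: 42.75
tool_pos: [474.2, -345.3, 131.0]
tcp_rot: [-2.704, 0.0, -1.429]
contact_force: [-0.7, -0.1, -6.1]
grip_width: 59.8
```

```bash
python3 -c "
from h import *
mom()"
```

```text
t 42.75 F [-0.72 -0.07 -6.1 ] M [-0.087  0.549 -0.001] My_tin 0.556 pos [ 474.2 -345.3  131. ] rpy [-155.     0.   -81.9] w 59.8
```

Request:
{"op": "drive_tool", "data": {"deltas": [{"hand":1,"tx":0,"ty":0,"tz":0,"wx":-0.7,"wy":0,"wz":0},{"hand":1,"tx":0,"ty":0,"tz":0,"wx":-0.7,"wy":0,"wz":0},{"hand":1,"tx":0,"ty":0,"tz":0,"wx":-0.7,"wy":0,"wz":0},{"hand":1,"tx":0,"ty":0,"tz":0,"wx":-0.7,"wy":0,"wz":0},{"hand":1,"tx":0,"ty":0,"tz":0,"wx":-0.7,"wy":0,"wz":0},{"hand":1,"tx":0,"ty":0,"tz":0,"wx":-0.7,"wy":0,"wz":0},{"hand":1,"tx":0,"ty":0,"tz":0,"wx":-0.8,"wy":0,"wz":0},{"hand":1,"tx":0,"ty":0,"tz":0,"wx":0,"wy":0,"wz":0},{"hand":1,"tx":0,"ty":0,"tz":0,"wx":0,"wy":0,"wz":0},{"hand":1,"tx":0,"ty":0,"tz":0,"wx":0,"wy":0,"wz":0},{"hand":1,"tx":0,"ty":0,"tz":0,"wx":0,"wy":0,"wz":0}]}}

```text
time: 43.67
tool_pos: [473.4, -345.4, 130.8]
tcp_rot: [-3.14, 0.001, -1.431]
contact_force: [-0.5, -0.5, -6.6]
grip_width: 59.7
```

```bash
python3 -c "
from h import *
from plant import *
mom();capture('wrist');mom();capture('wrist');mom()"
```

```text
t 43.67 F [-0.55 -0.5  -6.63] M [ 0.04  -0.117 -0.042] My_tin -0.122 pos [ 473.4 -345.4  130.8] rpy [-1.799e+02  1.000e-01 -8.200e+01] w 59.7
t 43.72 F [-0.5  -0.06 -5.92] M [ 0.017 -0.109  0.01 ] My_tin -0.11 pos [ 473.4 -345.6  130.9] rpy [-1.799e+02  1.000e-01 -8.200e+01] w 59.5
t 43.77 F [-0.05 -0.3  -5.1 ] M [-0.006 -0.157  0.043] My_tin -0.155 pos [ 473.5 -345.7  131. ] rpy [-179.9    0.   -82. ] w 59.8
```

Request:
{"op": "drive_tool", "data": {"deltas": [{"hand":1,"tx":0,"ty":0,"tz":0,"wx":-0.7,"wy":0,"wz":0},{"hand":1,"tx":0,"ty":0,"tz":0,"wx":-0.7,"wy":0,"wz":0},{"hand":1,"tx":0,"ty":0,"tz":0,"wx":-0.7,"wy":0,"wz":0},{"hand":1,"tx":0,"ty":0,"tz":0,"wx":-0.7,"wy":0,"wz":0},{"hand":1,"tx":0,"ty":0,"tz":0,"wx":-0.7,"wy":0,"wz":0},{"hand":1,"tx":0,"ty":0,"tz":0,"wx":-0.7,"wy":0,"wz":0},{"hand":1,"tx":0,"ty":0,"tz":0,"wx":-0.8,"wy":0,"wz":0},{"hand":1,"tx":0,"ty":0,"tz":0,"wx":0,"wy":0,"wz":0},{"hand":1,"tx":0,"ty":0,"tz":0,"wx":0,"wy":0,"wz":0},{"hand":1,"tx":0,"ty":0,"tz":0,"wx":0,"wy":0,"wz":0},{"hand":1,"tx":0,"ty":0,"tz":0,"wx":0,"wy":0,"wz":0},{"hand":1,"tx":0,"ty":0,"tz":0,"wx":0,"wy":0,"wz":0},{"hand":1,"tx":0,"ty":0,"tz":0,"wx":0,"wy":0,"wz":0},{"hand":1,"tx":0,"ty":0,"tz":0,"wx":0,"wy":0,"wz":0},{"hand":1,"tx":0,"ty":0,"tz":0,"wx":0,"wy":0,"wz":0}]}}

```text
time: 45.02
tool_pos: [473.9, -345.6, 131.2]
tcp_rot: [2.707, 0.0, -1.43]
contact_force: [0.2, 0.9, -5.8]
grip_width: 59.4
```

```bash
python3 -c "
from h import *
mom()"
```

```text
t 45.02 F [ 0.19  0.87 -5.82] M [ 0.083 -0.483 -0.036] My_tin -0.49 pos [ 473.9 -345.6  131.2] rpy [155.1   0.  -81.9] w 59.4
```

Request:
{"op": "drive_tool", "data": {"deltas": [{"hand":1,"tx":0,"ty":0,"tz":0,"wx":0.7,"wy":0,"wz":0},{"hand":1,"tx":0,"ty":0,"tz":0,"wx":0.7,"wy":0,"wz":0},{"hand":1,"tx":0,"ty":0,"tz":0,"wx":0.7,"wy":0,"wz":0},{"hand":1,"tx":0,"ty":0,"tz":0,"wx":0.7,"wy":0,"wz":0},{"hand":1,"tx":0,"ty":0,"tz":0,"wx":0.7,"wy":0,"wz":0},{"hand":1,"tx":0,"ty":0,"tz":0,"wx":0.7,"wy":0,"wz":0},{"hand":1,"tx":0,"ty":0,"tz":0,"wx":0.8,"wy":0,"wz":0},{"hand":1,"tx":0,"ty":0,"tz":0,"wx":0,"wy":0,"wz":0},{"hand":1,"tx":0,"ty":0,"tz":0,"wx":0,"wy":0,"wz":0},{"hand":1,"tx":0,"ty":0,"tz":0,"wx":0,"wy":0,"wz":0},{"hand":1,"tx":0,"ty":0,"tz":0,"wx":0,"wy":0,"wz":0}]}}

```text
time: 45.93
tool_pos: [474.4, -345.3, 130.9]
tcp_rot: [3.141, 0.0, -1.429]
contact_force: [-0.2, 0.3, -5.7]
grip_width: 59.8
```

```bash
python3 -c "
from h import *
from plant import *
mom();capture('wrist');mom();capture('wrist');mom()"
```

```text
t 45.93 F [-0.2   0.29 -5.68] M [-0.019  0.076 -0.04 ] My_tin 0.078 pos [ 474.4 -345.3  130.9] rpy [180.    0.  -81.9] w 59.8
t 45.98 F [-0.61  0.4  -4.84] M [-0.008  0.182 -0.05 ] My_tin 0.181 pos [ 474.5 -345.2  130.7] rpy [180.    0.  -81.9] w 59.8
t 46.03 F [ 0.15 -0.63 -6.18] M [-0.046  0.124 -0.038] My_tin 0.129 pos [ 474.5 -345.2  130.7] rpy [180.    0.  -81.9] w 59.8
```

Tin 3 rattles too: -0.13 against +0.13 N m, a change of 0.26. It goes to the crate beside the other.

Request:
{"op": "drive_tool", "data": {"deltas": [{"hand":1,"tx":-0.3,"ty":0,"tz":-0.05,"wx":0,"wy":0,"wz":0.65},{"hand":1,"tx":-0.6,"ty":0,"tz":-0.05,"wx":0,"wy":0,"wz":0.65},{"hand":1,"tx":-0.85,"ty":0,"tz":0,"wx":0,"wy":0,"wz":0},{"hand":1,"tx":-0.85,"ty":0,"tz":0,"wx":0,"wy":0,"wz":0},{"hand":1,"tx":-0.85,"ty":0,"tz":0,"wx":0,"wy":0,"wz":0},{"hand":1,"tx":-0.85,"ty":0,"tz":0,"wx":0,"wy":0,"wz":0},{"hand":1,"tx":-0.85,"ty":0,"tz":0,"wx":0,"wy":0,"wz":0},{"hand":1,"tx":-0.85,"ty":0,"tz":0,"wx":0,"wy":0,"wz":0},{"hand":1,"tx":-0.85,"ty":0,"tz":0,"wx":0,"wy":0,"wz":0},{"hand":1,"tx":-0.85,"ty":0,"tz":0,"wx":0,"wy":0,"wz":0},{"hand":1,"tx":-0.85,"ty":0,"tz":0,"wx":0,"wy":0,"wz":0},{"hand":1,"tx":-0.85,"ty":0,"tz":0,"wx":0,"wy":0,"wz":0},{"hand":1,"tx":-0.85,"ty":0,"tz":0,"wx":0,"wy":0,"wz":0},{"hand":1,"tx":-0.85,"ty":0,"tz":0,"wx":0,"wy":0,"wz":0},{"hand":1,"tx":-0.85,"ty":0,"tz":0,"wx":0,"wy":0,"wz":0},{"hand":1,"tx":-0.85,"ty":0,"tz":0,"wx":0,"wy":0,"wz":0},{"hand":1,"tx":-0.85,"ty":0,"tz":0,"wx":0,"wy":0,"wz":0},{"hand":1,"tx":-0.85,"ty":0,"tz":0,"wx":0,"wy":0,"wz":0},{"hand":1,"tx":-0.5,"ty":0,"tz":0,"wx":0,"wy":0,"wz":0},{"hand":1,"tx":-0.25,"ty":0,"tz":0,"wx":0,"wy":0,"wz":0}]}}

```text
time: 47.7
tool_pos: [454.1, 267.4, 135.2]
tcp_rot: [-3.14, 0.001, -1.54]
contact_force: [0.4, -0.4, -5.2]
grip_width: 59.6
```

Request:
{"op": "drive_tool", "data": {"deltas": [{"hand":1,"tx":0,"ty":0,"tz":0,"wx":0,"wy":0,"wz":0},{"hand":1,"tx":0,"ty":0,"tz":0,"wx":0,"wy":0,"wz":0},{"hand":1,"tx":0,"ty":0,"tz":0,"wx":0,"wy":0,"wz":0}]}}

```text
time: 47.95
tool_pos: [454.5, 263.2, 135.1]
tcp_rot: [-3.141, -0.0, -1.544]
contact_force: [-0.2, -0.2, -5.4]
grip_width: 59.8
```

```bash
python3 -c "
from h import *
rows([460,268,36],-88.5)
from plant import *
cv2.imwrite('pics/w8.png',capture('wrist')[:,:,::-1])"
```

```text
pos [454.5 263.2 135.1] rpy [-180.    -0.   -88.4] t 47.95 w 59.8
units t [-0.12 -0.14  2.48] w [-0.   -0.    0.01]
```

View pics/w8.png

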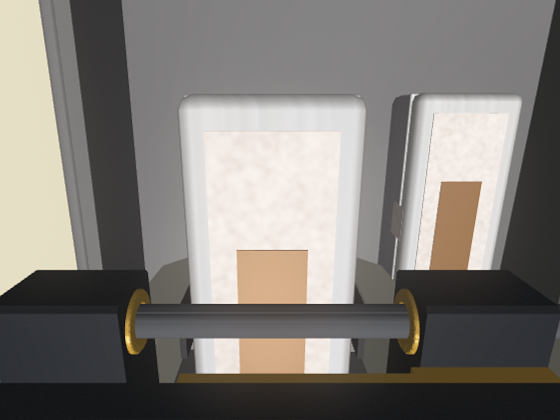

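The held tin is over free crate floor. The first reject is to its right (columns 400–520) with a clear gap. I lower it.

Request:
{"op": "drive_tool", "data": {"deltas": [{"hand":1,"tx":-0.06,"ty":-0.07,"tz":0.4,"wx":0,"wy":0,"wz":0},{"hand":1,"tx":-0.06,"ty":-0.07,"tz":0.6,"wx":0,"wy":0,"wz":0},{"hand":1,"tx":0,"ty":0,"tz":0.6,"wx":0,"wy":0,"wz":0},{"hand":1,"tx":0,"ty":0,"tz":0.5,"wx":0,"wy":0,"wz":0},{"hand":1,"tx":0,"ty":0,"tz":0.2,"wx":0,"wy":0,"wz":0},{"hand":1,"tx":0,"ty":0,"tz":0.1,"wx":0,"wy":0,"wz":0},{"hand":1,"tx":0,"ty":0,"tz":0.04,"wx":0,"wy":0,"wz":0},{"hand":1,"tx":0,"ty":0,"tz":0.03,"wx":0,"wy":0,"wz":0},{"hand":1,"tx":0,"ty":0,"tz":0,"wx":0,"wy":0,"wz":0},{"hand":1,"tx":0,"ty":0,"tz":0,"wx":0,"wy":0,"wz":0}]}}

```text
time: 48.83
tool_pos: [460.7, 269.3, 37.5]
tcp_rot: [-3.139, 0.001, -1.543]
contact_force: [-0.6, 0.4, -5.5]
grip_width: 59.8
```

```bash
python3 -c "
from h import *
mom()"
```

```text
t 48.83 F [-0.56  0.37 -5.48] M [ 0.077  0.108 -0.075] My_tin 0.096 pos [460.7 269.3  37.5] rpy [-1.798e+02  1.000e-01 -8.840e+01] w 59.8
```

Request:
{"op": "drive_tool", "data": {"deltas": [{"hand":1,"tx":0,"ty":0,"tz":0.03,"wx":0,"wy":0,"wz":0},{"hand":1,"tx":0,"ty":0,"tz":0.03,"wx":0,"wy":0,"wz":0},{"hand":1,"tx":0,"ty":0,"tz":0.02,"wx":0,"wy":0,"wz":0},{"hand":1,"tx":0,"ty":0,"tz":0,"wx":0,"wy":0,"wz":0}]}}

```text
time: 49.17
tool_pos: [460.4, 269.3, 34.4]
tcp_rot: [-3.139, 0.001, -1.543]
contact_force: [-3.2, -1.5, 4.4]
grip_width: 59.8
```

Touchdown. I release, rise and move clear so the cameras can check.

Request:
{"op": "drive_tool", "data": {"deltas": [{"hand":-1,"tx":0,"ty":0,"tz":0,"wx":0,"wy":0,"wz":0},{"hand":-1,"tx":0,"ty":0,"tz":0,"wx":0,"wy":0,"wz":0},{"hand":-1,"tx":0,"ty":0,"tz":0,"wx":0,"wy":0,"wz":0},{"hand":-1,"tx":0,"ty":0,"tz":0,"wx":0,"wy":0,"wz":0},{"hand":-1,"tx":0,"ty":0,"tz":-0.4,"wx":0,"wy":0,"wz":0},{"hand":-1,"tx":0,"ty":0,"tz":-0.8,"wx":0,"wy":0,"wz":0},{"hand":-1,"tx":0,"ty":0,"tz":-0.8,"wx":0,"wy":0,"wz":0},{"hand":-1,"tx":0,"ty":0,"tz":-0.8,"wx":0,"wy":0,"wz":0},{"hand":-1,"tx":0,"ty":0,"tz":-0.8,"wx":0,"wy":0,"wz":0},{"hand":-1,"tx":0.2,"ty":0.6,"tz":-0.8,"wx":0,"wy":0,"wz":0},{"hand":-1,"tx":0.8,"ty":0,"tz":0,"wx":0,"wy":0,"wz":0},{"hand":-1,"tx":0.8,"ty":0,"tz":0,"wx":0,"wy":0,"wz":0},{"hand":-1,"tx":0.8,"ty":0,"tz":0,"wx":0,"wy":0,"wz":0},{"hand":-1,"tx":0.8,"ty":0,"tz":0,"wx":0,"wy":0,"wz":0},{"hand":-1,"tx":0.8,"ty":0,"tz":0,"wx":0,"wy":0,"wz":0},{"hand":-1,"tx":0.8,"ty":0,"tz":0,"wx":0,"wy":0,"wz":0},{"hand":-1,"tx":0.8,"ty":0,"tz":0,"wx":0,"wy":0,"wz":0},{"hand":-1,"tx":0.8,"ty":0,"tz":0,"wx":0,"wy":0,"wz":0},{"hand":-1,"tx":0,"ty":0,"tz":0,"wx":0,"wy":0,"wz":0}]}}

```text
time: 50.75
tool_pos: [443.6, 0.0, 209.3]
tcp_rot: [-3.14, -0.001, -1.548]
contact_force: [0.2, -0.6, -0.0]
grip_width: 91.6
```

```bash
python3 -c "
from h import *
mom()
from plant import *
cv2.imwrite('pics/t9.png',capture('top')[:,:,::-1]);cv2.imwrite('pics/s9.png',capture('side')[:,:,::-1])"
```

```text
t 50.75 F [ 0.2  -0.64 -0.03] M [ 0.071 -0.064  0.036] My_tin -0.074 pos [443.6   0.  209.3] rpy [-1.799e+02 -1.000e-01 -8.870e+01] w 91.6
```

View pics/t9.png

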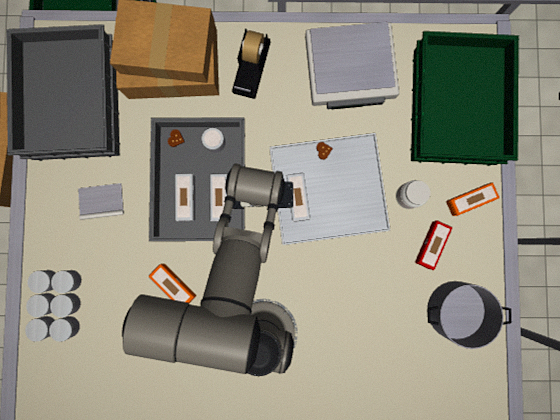

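View pics/s9.png

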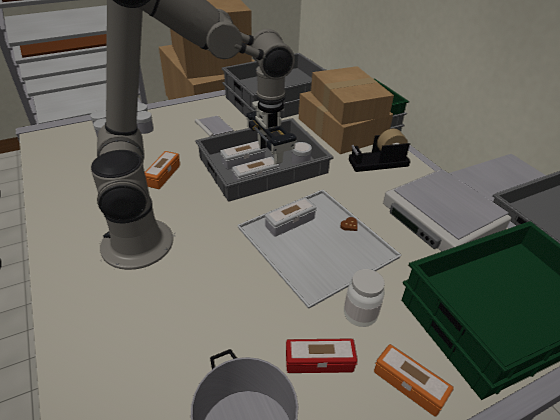

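Two tins lie flat in the crate, at about (184,197) and (218,197) in the top view, with the round tin and biscuit unmoved. The tight tin is flat on the tray at about (299,196), and the jar and look-alikes are where they were. The arm touches nothing, so I hand in.

```bash
python3 -c "
from plant import *
print(close_job(), get_obs()['time'])"
```

```text
the job is handed in; nothing more can be done
the job is handed in; nothing more can be done
```

Two of the three tins rattle and are now flat in the grey reject crate. The third is tight and is back flat on the sheet tray. The job was handed in at about 51 s.

| Tin | Change in balance, end to end (25° tilt, long hold) | Result |
|---|---|---|
| Middle of the row | 0.18 N m | Rattles, in crate |
| Next to the jar | 0.26 N m | Rattles, in crate |
| Next to the crate | under 0.01 N m | Tight, on tray |

- **Checks that disagreed:** my first test, a 20° tilt held for 0.3 s, made all three look tight, with changes of 0.02–0.05 N m. The hold was too short for the packs to slide, so I repeated it on every tin at 25°, held for 0.7 to 1 s. I acted on the second result.
- **Reading noise:** single readings varied by about ±0.03 N m, so each level value averages three. The middle tin's 0.18 N m sits right at the bottom of the stated range for a rattler, but well clear of a tight tin.
- **Final check:** the last top and side pictures show the tins as described and the arm clear of everything. The round tin, both biscuits, the jar and the look-alikes appear unmoved. I compared these by eye and did not measure them again.

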